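# Seal the lid of a records case crosswise

### The job

Tighten the four coloured knobs on the records case's lid by hand, clockwise and in crisscross order (after the first knob the one diagonally opposite it, then the other two), in two passes: first turn each one only until it has bitten and is just snug, then go round crosswise again and make each one firm without crushing the seal. Grip the knobs gently, don't lean on the lid, leave the things beside the case alone, and let go at the end.

Things in the scene. Friction and masses are not known exactly. Their poses are not given: they have to be found in the camera images.
- case: watertight records case, fixed to the desk: blue square box, 240 x 240 mm, with an aluminium lid plate; origin at the centre of its underside, on the desk; z up; lid's top face is 90 mm above the origin. The case may stand at any yaw.
- red_grip (a point): red knob at the +x +y corner of the lid (55 mm from its centre along each case axis): round, 46 mm across, 30 mm tall, underside 12 mm and top 42 mm above the lid. This point: on its axis, 12 mm below its top, 120 mm above the desk; turns with the knob, z up. Clockwise from above tightens; the knob does not sink.
- red_pintop (a point): top of the white indicator pin (11 mm wide) in the middle of the red knob: 138 mm above the desk when loose (6 mm proud of the knob). Snug: sunk by 0.5 to 2 mm. Firm: sunk by 2.8 to 5 mm, aim for 3.8; deeper crushes the seal. Too small to trust in a noisy reading: feel the bite.
- yellow_grip (a point): yellow knob at the -x +y corner of the lid (55 mm from its centre along each case axis): round, 46 mm across, 30 mm tall, underside 12 mm and top 42 mm above the lid. This point: on its axis, 12 mm below its top, 120 mm above the desk; turns with the knob, z up. Clockwise from above tightens; the knob does not sink.
- yellow_pintop (a point): top of the white indicator pin (11 mm wide) in the middle of the yellow knob: 138 mm above the desk when loose (6 mm proud of the knob). Snug: sunk by 0.5 to 2 mm. Firm: sunk by 2.8 to 5 mm, aim for 3.8; deeper crushes the seal. Too small to trust in a noisy reading: feel the bite.
- blue_grip (a point): blue knob at the -x -y corner, diagonally across from the red of the lid (55 mm from its centre along each case axis): round, 46 mm across, 30 mm tall, underside 12 mm and top 42 mm above the lid. This point: on its axis, 12 mm below its top, 120 mm above the desk; turns with the knob, z up. Clockwise from above tightens; the knob does not sink.
- blue_pintop (a point): top of the white indicator pin (11 mm wide) in the middle of the blue knob: 138 mm above the desk when loose (6 mm proud of the knob). Snug: sunk by 0.5 to 2 mm. Firm: sunk by 2.8 to 5 mm, aim for 3.8; deeper crushes the seal. Too small to trust in a noisy reading: feel the bite.
- green_grip (a point): green knob at the +x -y corner, diagonally across from the yellow of the lid (55 mm from its centre along each case axis): round, 46 mm across, 30 mm tall, underside 12 mm and top 42 mm above the lid. This point: on its axis, 12 mm below its top, 120 mm above the desk; turns with the knob, z up. Clockwise from above tightens; the knob does not sink.
- green_pintop (a point): top of the white indicator pin (11 mm wide) in the middle of the green knob: 138 mm above the desk when loose (6 mm proud of the knob). Snug: sunk by 0.5 to 2 mm. Firm: sunk by 2.8 to 5 mm, aim for 3.8; deeper crushes the seal. Too small to trust in a noisy reading: feel the bite.
- lid_center (a point): centre of the lid's top face, 90 mm above the desk; axes as the case's. Each knob first turns freely (0.04 Nm) through an unknown slack of 0.1 to 0.9 rad, then bites: the torque jumps to 0.30 Nm and climbs 0.04 Nm per mm of pin travel (a wrist held still after the turn reads 0.1 less). From the bite its pin sinks 3.2 mm per rad of turn and stays. Grip with 20 to 30 N; over 45 N harms a knob.
- mug: white mug, 80 mm wide, 90 mm tall, a bystander; origin under its centre
- tape: yellow roll of tape, 100 mm wide, 40 mm tall, a bystander; origin under its centre
- stapler: stapler, red top arm on a black base, 130 x 35 x 50 mm, a bystander; origin under its centre

How it is judged:
By the outcome, as a careful person would: the job done as asked, in the order asked, and still so for the second after the job is handed in, with the robot touching nothing.
It also fails if it takes over 72 s, if anything falls off the work surface, if the arm or the gripper's body presses on something with over 40 N, if the wrist force passes 120 N, or if a joint passes its speed limit or range.

### The arm

A 6-joint arm with a two-finger parallel gripper is mounted at the origin on the work surface. World frame = base frame: x ahead of the robot, y to its left, z up, the work surface at z = 0. Lengths are in mm, angles in rad, forces in N, time in s.
With the tool pointing down it reaches from about 350 to 975 mm from the base axis. Payload 7.1 kg.
Tool frame: the origin (TCP) lies midway between the tips of the shut fingers; the grasp point (between the pads) lies ctrl.grip_point_offset behind it (ctrl.grip_point_offset is the distance from the TCP to the grasp point, in mm); z points along the fingers, y is the line along which they close (so a half turn about z gives the same grasp; the last joint's range is limited). The gripper opens to 88 mm and grips with 3 to 60 N. Pads are 20 mm wide; open, the fingers measure 115 mm over their backs; the gripper's body (75 mm by 178 mm) begins 61 mm behind the grasp point.
Start: joints at [-1.202, 0.423, 1.63, -0, 1.089, -0.019], TCP at [236.361, -578.566, 222.675] pointing down, gripper open.
Joint ranges: [-3, 3], [-0.9, 2.11], [0.09, 2.58], [-1.31, 4.45], [0.11, 2.69], [-2.54, 2.54]. Speed limits (rad/s): [2.39, 2.39, 3.01, 3.14, 3.14, 3.14].

### API

Orientations are given as a rotation vector (axis times angle).
In Python, from workcell import ctrl, get_image, close_job, finder gives the robot as it stands.
- The arm moves only by the tool servo_tool, never from a script. Its argument "deltas" is a list of rows, each a list of 2 entries, a list of its own where there are three numbers: the shift along the tool's x, y, z in mm, then the turn, a rotation vector about the tool's x, y, z in rad. A call has 1 to 5 rows; each row is the pose to reach, as a shift and turn from the pose commanded when the call began, along the tool's axes at that moment; what a row does not reach only later rows make up. A row lasts 1/12 s, in which the tool goes at most 41.7 mm and 7.16 degrees, less where a joint would pass 70% of its speed; a pose out of reach is approached as far as the arm can. A call with a gripper value outside its range is refused whole. "grip" is the closure, from -1 (fully open) to 1 (shut), so that 0 is half open, set as the call begins (left out, the last holds). The fingers move at their own pace and stop on an object; the grip force is fixed at half the most. Time passes only in rows, so rows that repeat a pose let the fingers close. It gives the time, the measured TCP pose, the force, the opening and the grip force at its end, in the units of the state.
- ctrl.get_obs(): the state, without advancing time (a new reading comes with each control period).
- get_image(name): name is "side" or "top"; returns a dict with "frame" (384x512x3 uint8, blue, green, red), "depth" (384x512 float32, mm along the optical axis (not along the pixel's ray), 0 where there is no reading), "K" (3x3 intrinsics, pixels), "dist" ([k1, k2, p1, p2, k3] as OpenCV has them; the pictures are not rectified), "pose" (4x4, takes a point from camera to world coordinates). Camera axes: x right, y down, z forward; pixel columns grow to the right and rows downward; lengths in mm; the calibration is good to about 2 mm. A picture is of the moment at which its call begins.
- close_job(): hands the job in; it is judged then, once.
Trained networks look in a picture, given as the dict that the camera call returned (one of the last four; its "shot" number tells which), for a name from the list of things; names that differ only in an ending like _2 or _b are one class to them, and where a whole thing is asked for, a point or a joint stands for the part that bears it (a point fixed in the world has none). Each returns a list of dicts, best first, with "score" (0 to 1); they miss things now and then, are a little off and sometimes report something else, mostly with a low value. They report only what shows in the picture. A call takes as long as a camera call.
- finder.search_frame(query, picture): "rect" ([centre column, centre row, width, height] as shares, 0 to 1, of the picture: columns of its width, rows of its height, round what is visible of it).
- finder.silhouettes(query, picture): "mask" (384x512 bool, what is visible of it) and "rect" ([centre column, centre row, width, height] as shares, 0 to 1, of the picture: columns of its width, rows of its height, round what is visible of it).
The state is a dict: "t": time; "qpos": joint angles; "qvel": joint speeds; "joint_torque": joint torques, N m; "ee_pos": TCP position; "orientation": TCP orientation; "ft_force": force on the tool from outside, world axes, zero at the start; "moment": the same for the moment, N m; "width": finger opening in mm; "grasp_force": force on a finger pad.
Only numpy, scipy, OpenCV 4.12 (cv2) and the standard library are available. Lean on these libraries where they do the work, as an engineer would, in place of code of your own. Each camera call takes 0.05 s, during which the arm holds its last target. There are 200 camera calls.

## Working session

There is one attempt and no reset: what is moved stays moved. The work goes in short steps, Python scripts to look and compute and a tool call to move; the robot and the scene stay as the last step left them, time stands still between calls to the robot, and variables do not carry over. Pictures are saved under pics/ and viewed, at most 10 in all, crops included, and the job is handed in when it is done.

Besides the shell and the picture viewer there is one more tool, called as name(argument=value, ...), one argument or row to a line, values as JSON. servo_tool: Moves the arm, as the interface text tells. Its arguments: {"type":"object","properties":{"deltas":{"type":"array","items":{"type":"array"}},"grip":{"type":"number"}},"required":["deltas"]}

```bash
mkdir -p pics; ls
cat > h.py <<'E'
import numpy as np, cv2
from workcell import ctrl, get_image, close_job, finder
def ray(p,uv):
    q=cv2.undistortPoints(np.array([[uv]],float),p["K"],np.array(p["dist"]))[0,0]
    T=np.array(p["pose"]); d=T[:3,:3]@np.array([q[0],q[1],1]); return T[:3,3],d
def atz(p,uv,z):
    o,d=ray(p,uv); return o+d*(z-o[2])/d[2]
def tri(rs):
    A=np.zeros((3,3));b=np.zeros(3)
    for o,d in rs:
        d=d/np.linalg.norm(d);M=np.eye(3)-np.outer(d,d);A+=M;b+=M@o
    return np.linalg.solve(A,b)
E
python3 - <<'E'
from h import *
o=ctrl.get_obs(); print({k:np.round(v,3) for k,v in o.items()}, ctrl.grip_point_offset)
P={n:get_image(n) for n in("top","side")}
for n,p in P.items(): cv2.imwrite(f"pics/{n}0.png",p["frame"]); print(n,np.round(p["pose"],2).tolist())
for q in["red_pintop","yellow_pintop","blue_pintop","green_pintop","red_grip","yellow_grip","blue_grip","green_grip","mug","tape","stapler","case"]:
    rs=[]
    for n,p in P.items():
        r=finder.search_frame(q,p)[:2]
        for x in r: print(q,n,round(x["score"],2),np.round(np.array(x["rect"])*[512,384,512,384],1),np.round(atz(p,(x["rect"][0]*512,x["rect"][1]*384),138 if "pin" in q else 120),1))
        if r: x=r[0]["rect"]; rs.append(ray(p,(x[0]*512,x[1]*384)))
    if len(rs)==2: print("  tri",np.round(tri(rs),1))
E
```

```text
pics
{'t': np.float64(0.0), 'qpos': array([-1.202,  0.424,  1.631, -0.   ,  1.089, -0.019]), 'qvel': array([ 0.002, -0.   ,  0.002, -0.002,  0.001,  0.001]), 'joint_torque': array([-1.0000e-03, -5.4463e+01, -2.7367e+01,  6.4000e-02,  2.3000e-02,
       -0.0000e+00]), 'ee_pos': array([ 236.157, -578.059,  221.921]), 'orientation': array([-3.081, -0.605,  0.   ]), 'ft_force': array([ 0.822, -0.093, -1.558]), 'moment': array([-0.023,  0.005,  0.031]), 'grasp_force': np.float64(0.0), 'width': np.float64(87.896)} 18.700000000000003
top [[0.01, -1.0, 0.09, 396.63], [-1.0, -0.01, 0.0, -6.1], [-0.0, -0.09, -1.0, 1593.39], [0.0, 0.0, 0.0, 1.0]]
side [[-0.94, -0.25, 0.21, 266.26], [-0.33, 0.73, -0.6, 760.15], [-0.0, -0.64, -0.77, 1075.51], [0.0, 0.0, 0.0, 1.0]]
blue_pintop side 0.23 [331.7 129.3  24.1  35.3] [ 365.7 -320.2  138. ]
blue_pintop side 0.18 [224.2 337.5  40.7  45.3] [444.6 456.3 138. ]
green_pintop top 0.53 [301.  163.   14.7  13.5] [ 643.4 -146.5  138. ]
red_grip top 0.53 [269.9 162.7  12.5  13.3] [646.1 -36.9 120. ]
red_grip top 0.43 [295.6 195.5  14.8  10.1] [ 529.4 -129.4  120.
[... 736 characters left out ...]
42.   25.2  25.7] [ 366.7 -406.8  120. ]
mug side 0.8 [331.1 128.7  25.4  34.6] [ 370.2 -342.9  120. ]
  tri [ 371.6 -424.8   50.3]
tape top 0.86 [149.9 210.9  33.   23.7] [467.2 390.9 120. ]
tape top 0.16 [142.7 170.5  15.6  37.7] [613.3 423.  120. ]
tape side 0.9 [221.7 337.3  38.3  46.1] [453.4 452.  120. ]
tape side 0.19 [265.3 157.   13.2  15.6] [ 541.1 -138.8  120. ]
  tri [472.8 418.8  17.2]
stapler top 0.55 [141.8 168.3  15.9  35. ] [621.1 426.8 120. ]
stapler side 0.6 [160.9 334.8  51.   30.6] [590.4 494.7 120. ]
  tri [636.1 461.5  -3. ]
case top 0.82 [284.1 179.3  72.3  75.8] [586.9 -88.  120. ]
case side 0.85 [243.6 181.   94.8  85. ] [571.7 -19.7 120. ]
  tri [599.3 -92.7  30.7]
```

Run:
```python
import cv2,numpy as np
a=cv2.imread("pics/top0.png")[125:235,230:345]; b=cv2.imread("pics/side0.png")[110:245,170:315]
a=cv2.resize(a,(400,383),interpolation=cv2.INTER_CUBIC); b=cv2.resize(b,(400,372),interpolation=cv2.INTER_CUBIC)
c=np.zeros((383,800,3),np.uint8);c[:,:400]=a;c[:372,400:]=b;cv2.imwrite("pics/c0.png",c)
```

```text
(no output)
```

View pics/c0.png

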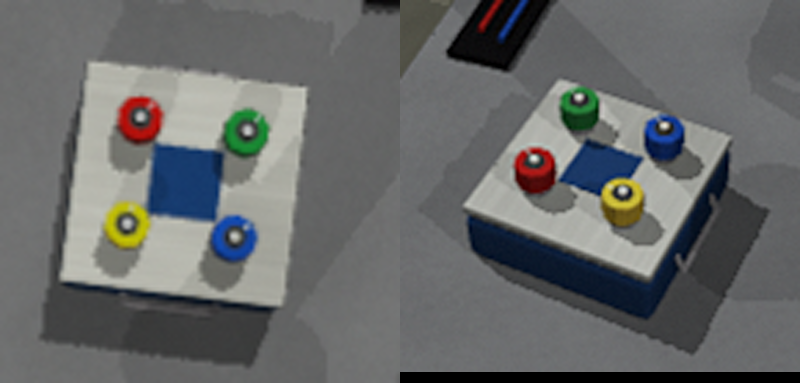

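Run:
```python
from h import *
from scipy.optimize import least_squares
S={"red":(1,1),"yellow":(-1,1),"blue":(-1,-1),"green":(1,-1)}
G={"top":{"red":(270.2,158.9),"green":(301,162.6),"yellow":(266.5,189.4),"blue":(297.2,193.1)},
"side":{"red":(170+135*.3625,110+160*.3625),"green":(170+179*.3625,110+98*.3625),"yellow":(170+222*.3625,110+190*.3625),"blue":(170+264*.3625,110+127*.3625)}}
P={};C={}
for n in G:
    ps=[get_image(n) for _ in range(2)];p=ps[0];P[n]=p
    f=np.mean([x["frame"].astype(float) for x in ps],0)
    for k,(u,v) in G[n].items():
        K=8;x0,y0=int(round(u))-6,int(round(v))-6
        c=cv2.resize(f[y0:y0+13,x0:x0+13].astype(np.uint8),None,fx=K,fy=K,interpolation=cv2.INTER_CUBIC)
        s=cv2.cvtColor(c,cv2.COLOR_BGR2HSV)[...,1]
        m=(s<110).astype(np.uint8)
        nl,l,st,ce=cv2.connectedComponentsWithStats(m)
        i=min((i for i in range(1,nl) if 150<st[i,4]<2500),key=lambda i:np.hypot(*(ce[i]-52)),default=None)
        if i is None: print(n,k,"none");continue
        ctr=(ce[i]+.5)/K-.5+[x0,y0]; C[n,k]=ctr; print(n,k,ctr.round(2),st[i])
def model(x,k):
    c,s=np.cos(x[2]),np.sin(x[2]);a,b=55*S[k][0],55*S[k][1];return np.array([x[0]+c*a-s*b,x[1]+s*a+c*b,x[3]])
def proj(n,w):
    p=P[n];T=np.linalg.inv(np.array(p["pose"]));return cv2.projectPoints(w[None],cv2.Rodrigues(T[:3,:3])[0],T[:3,3],p["K"],np.array(p["dist"]))[0].ravel()
for sel in(("top","side"),("top",),("side",)):
    def fun(x): return np.concatenate([proj(n,model(x,k))-C[n,k] for n,k in C if n in sel]+[[(x[3]-136)*(0.001 if len(sel)>1 else 1)]])
    r=least_squares(fun,[594,-90,-.12,136],loss="soft_l1",x_scale=[100,100,1,100]);print(sel,r.x.round(3),fun(r.x).round(2))
    print({k:model(r.x,k).round(1).tolist() for k in S})
for k in S: print(k,tri([ray(P[n],C[n,k]) for n in G if (n,k) in C]).round(1))
print(ctrl.get_obs()["t"])
```

```text
top red [270.09 158.08] [  29   15   50   54 1716]
top green [296.1  168.52] [  0  78  38  26 446]
top yellow [266.07 188.77] [  30   29   45   44 1491]
top blue [298.68 191.06] [  30    0   74   69 2411]
side red none
side green none
side yellow none
side blue none
('top', 'side') [ 6.13883e+02 -8.73650e+01 -9.80000e-02  1.56050e+01] [-0.4   2.02  2.03 -5.26  0.49 -0.39 -3.47  0.5  -0.12]
{'red': [674.0, -38.0, 15.6], 'yellow': [564.6, -27.2, 15.6], 'blue': [553.7, -136.7, 15.6], 'green': [663.2, -147.5, 15.6]}
('top',) [ 5.99991e+02 -8.47020e+01 -8.50000e-02  1.35979e+02] [-0.67  0.18  4.13 -7.25  0.38  0.14 -1.18  0.88 -0.02]
{'red': [659.5, -34.6, 136.0], 'yellow': [549.9, -25.2, 136.0], 'blue': [540.5, -134.8, 136.0], 'green': [650.1, -144.2, 136.0]}
('side',) [ 5.94e+02 -9.00e+01 -1.20e-01  1.36e+02] [0.]
{'red': [655.2, -42.0, 136.0], 'yellow': [546.0, -28.8, 136.0], 'blue': [532.8, -138.0, 136.0], 'green': [642.0, -151.2, 136.0]}
red [ 397.2   -6.2 1590. ]
yellow [ 390.1   -5.3 1655.5]
blue [ 363.7   23.7 1920. ]
green [ 412.8  -14.9 1489.5]
1.5
```

```bash
cat > fit.py <<'E'
from h import *
from scipy.optimize import least_squares
import pickle,os
S={"red":(1,1),"yellow":(-1,1),"blue":(-1,-1),"green":(1,-1)}
if not os.path.exists("P.pkl"): pickle.dump({n:{k:np.array(v) for k,v in get_image(n).items()} for n in("top","side")},open("P.pkl","wb"))
P=pickle.load(open("P.pkl","rb"))
def proj(n,w):
    p=P[n];T=np.linalg.inv(p["pose"]);return cv2.projectPoints(np.atleast_2d(w).astype(float),cv2.Rodrigues(T[:3,:3])[0],T[:3,3],p["K"],p["dist"])[0][:,0]
def model(x,k):
    c,s=np.cos(x[2]),np.sin(x[2]);a,b=55*S[k][0],55*S[k][1];return np.array([x[0]+c*a-s*b,x[1]+s*a+c*b])
t=np.linspace(0,2*np.pi,48,endpoint=False)
def hull(n,x,k):
    m=model(x,k);z0=x[3]
    w=np.concatenate([np.c_[m[0]+23*np.cos(t),m[1]+23*np.sin(t),0*t+z] for z in(z0-30,z0)])
    return cv2.convexHull(proj(n,w).astype(np.float32))
def cen(h): M=cv2.moments(h);return np.array([M["m10"]/M["m00"],M["m01"]/M["m00"]])
x0=np.array([594,-90,-.12,132.]);K=8;C={}
for n in P:
    hsv_all=P[n]["frame"]
    for k in S:
        u,v=cen(hull(n,x0,k)).round().astype(int)-12
        c=cv2.resize(hsv_all[v:v+25,u:u+25],None,fx=K,fy=K,interpolation=cv2.INTER_LINEAR)
        H=cv2.cvtColor(c,cv2.COLOR_BGR2HSV);h=H[...,0].astype(int);hh={"red":0,"yellow":29,"blue":112,"green":65}[k]
        d=np.minimum(abs(h-hh),180-abs(h-hh));m=((d<15)&(H[...,1]>100)&(H[...,2]>50)).astype(np.uint8)
        nl,l,st,ce=cv2.connectedComponentsWithStats(m)
        i=min((i for i in range(1,nl) if st[i,4]>1500),key=lambda i:np.hypot(*(ce[i]-100)))
        cs=max(cv2.findContours((l==i).astype(np.uint8),cv2.RETR_EXTERNAL,cv2.CHAIN_APPROX_NONE)[0],key=len)
        hu=cv2.convexHull(cs);C[n,k]=(cen(hu)+.5)/K-.5+[u,v]
        print(n,k,C[n,k].round(2),"area",cv2.contourArea(hu)/K**2,"model",cv2.contourArea(hull(n,x0,k)).__round__(1))
for sel in(("top","side"),("top",),("side",)):
    def fun(x): return np.concatenate([cen(hull(n,x,k))-C[n,k] for n,k in C if n in sel]+[[(x[3]-132)*(1e-3 if len(sel)>1 else 1)]])
    r=least_squares(fun,x0,x_scale=[10,10,.1,10],diff_step=1e-4);print(sel,r.x.round(3),fun(r.x).round(2))
    print({k:model(r.x,k).round(1).tolist() for k in S})
for n in P:
    p=P[n]
    for k in S:
        u,v=C[n,k];d=p["depth"][int(v)-2:int(v)+3,int(u)-2:int(u)+3];o,dr=ray(p,(u,v));print(n,k,(o+dr*np.median(d[d>0])).round(1))
E
python3 fit.py
```

```text
top red [269.77 158.91] area 141.4453125 model 145.1
top yellow [266.04 189.17] area 142.265625 model 140.6
top blue [296.75 193.05] area 135.3046875 model 143.3
top green [300.29 162.68] area 129.1171875 model 146.7
side red [218.52 171.38] area 205.5859375 model 219.7
side yellow [250.22 182.87] area 220.28125 model 230.5
side blue [265.36 159.43] area 195.6015625 model 208.9
side green [234.78 149.01] area 174.59375 model 199.2
('top', 'side') [ 6.00026e+02 -8.49220e+01 -1.12000e-01  1.29540e+02] [ 0.05 -0.04  0.02 -0.18 -0.12 -0.22 -0.14 -0.02  0.25 -0.05  0.11 -0.08
 -0.03  0.05  0.12  0.08 -0.  ]
{'red': [660.8, -36.4], 'yellow': [551.5, -24.1], 'blue': [539.2, -133.4], 'green': [648.5, -145.7]}
('top',) [ 5.99267e+02 -8.49610e+01 -1.12000e-01  1.32005e+02] [ 0.07  0.06  0.05 -0.03 -0.04 -0.08 -0.08  0.06  0.  ]
{'red': [660.1, -36.4], 'yellow': [550.7, -24.2], 'blue': [538.5, -133.5], 'green': [647.8, -145.7]}
('side',) [ 5.99497e+02 -8.26340e+01 -1.13000e-01  1.32005e+02] [ 0.07 -0.04  0.   -0.03 -0.08  0.05  0.    0.04  0.01]
{'red': [660.3, -34.2], 'yellow': [551.0, -21.8], 'blue': [538.7, -131.1], 'green': [648.0, -143.5]}
top red [657.1 -35.8 136.1]
top yellow [548.8 -23.8 136.9]
top blue [ 536.6 -132.2  136. ]
top green [ 645.3 -144.5  134.4]
side red [654.6 -22.1 131.3]
side yellow [546.2  -8.5 133.2]
side blue [ 534.7 -118.9  130.5]
side green [ 641.8 -128.9  132.6]
```

```bash
cat > g.py <<'E'
from h import *
from scipy.spatial.transform import Rotation as R
K={"red":(660.3,-35.5),"yellow":(551,-23.2),"blue":(538.7,-132.6),"green":(648,-144.8)}
def st():
    o=ctrl.get_obs();r=R.from_rotvec(o["orientation"]);M=r.as_matrix();yaw=np.arctan2(M[1,0],M[0,0])
    print("t%.2f pos %s yaw %.3f q1 %.3f q6 %.3f w %.1f g %.1f F %s M %s zaxis %s"%(o["t"],np.round(o["ee_pos"],1),yaw,o["qpos"][0],o["qpos"][5],o["width"],o["grasp_force"],np.round(o["ft_force"],1),np.round(o["moment"],3),M[:,2].round(4)))
    return o,r
def plan(x,y,z,q6=None):
    o,r=st();q1=np.arctan2(y,x)-.02
    print("shift",r.inv().apply(np.array([x,y,z])-o["ee_pos"]).round(1))
    if q6 is not None:
        yaw=q1+np.pi/2-q6;t=R.from_euler("z",yaw)*R.from_rotvec([np.pi,0,0]);print("turn",(r.inv()*t).as_rotvec().round(3),"yaw",round(yaw,3))
E
python3 -c "
from g import *
plan(*K['red'],165,-.8)"
```

```text
t1.60 pos [ 236.4 -578.6  222.7] yaw 0.388 q1 -1.202 q6 -0.019 w 87.7 g 0.0 F [0.3 0.2 0.3] M [ 0.091 -0.002 -0.054] zaxis [ 0. -0. -1.]
shift [ 597.8 -342.5   57.7]
turn [ 0.     0.    -1.909] yaw 2.297
```

servo_tool(
  deltas=[
    [[30, -17, 3], [0, 0, 0]],
    [[60, -34, 6], [0, 0, 0]],
    [[90, -51, 9], [0, 0, 0]],
    [[120, -68, 12], [0, 0, 0]],
    [[150, -86, 14], [0, 0, 0]],
  ],
  grip=-1,
)

```text
t: 2.02
ee_pos: [343.4, -441.0, 208.5]
orientation: [3.083, 0.605, 0.0]
ft_force: [1.3, 0.4, -0.3]
width: 87.9
grasp_force: 0.0
```

servo_tool(
  deltas=[
    [[30, -17, 3], [0, 0, 0]],
    [[60, -34, 6], [0, 0, 0]],
    [[90, -51, 9], [0, 0, 0]],
    [[120, -68, 12], [0, 0, 0]],
    [[150, -86, 14], [0, 0, 0]],
  ],
)

```text
t: 2.43
ee_pos: [449.9, -304.5, 194.6]
orientation: [3.083, 0.605, 0.0]
ft_force: [0.4, 0.1, 0.5]
width: 87.9
grasp_force: 0.0
```

servo_tool(
  deltas=[
    [[30, -17, 3], [0, 0, 0]],
    [[60, -34, 6], [0, 0, 0]],
    [[90, -51, 9], [0, 0, 0]],
    [[120, -68, 12], [0, 0, 0]],
    [[150, -86, 14], [0, 0, 0]],
  ],
)

```text
t: 2.85
ee_pos: [556.3, -168.1, 180.6]
orientation: [3.083, 0.605, 0.0]
ft_force: [1.2, -0.8, -0.3]
width: 87.9
grasp_force: 0.0
```

servo_tool(
  deltas=[
    [[30, -17, 3], [0, 0, 0]],
    [[60, -34, 6], [0, 0, 0]],
    [[90, -51, 9], [0, 0, 0]],
    [[120, -68, 12], [0, 0, 0]],
    [[148, -85, 15], [0, 0, 0]],
  ],
)

```text
t: 3.27
ee_pos: [661.4, -33.2, 165.6]
orientation: [3.083, 0.606, 0.001]
ft_force: [0.4, -0.4, 0.1]
width: 87.8
grasp_force: 0.0
```

servo_tool(
  deltas=[
    [[0, 0, 0], [0, 0, -0.12]],
    [[0, 0, 0], [0, 0, -0.24]],
    [[0, 0, 0], [0, 0, -0.36]],
    [[0, 0, 0], [0, 0, -0.48]],
    [[0, 0, 0], [0, 0, -0.6]],
  ],
)

```text
t: 3.68
ee_pos: [660.3, -34.7, 165.5]
orientation: [-2.761, -1.498, 0.0]
ft_force: [-0.3, 0.2, 0.6]
width: 87.8
grasp_force: 0.0
```

servo_tool(
  deltas=[
    [[0, 0, 0], [0, 0, -0.12]],
    [[0, 0, 0], [0, 0, -0.24]],
    [[0, 0, 0], [0, 0, -0.36]],
    [[0, 0, 0], [0, 0, -0.48]],
    [[0, 0, 0], [0, 0, -0.6]],
  ],
)

```text
t: 4.1
ee_pos: [660.3, -34.9, 165.7]
orientation: [2.196, 2.247, 0.0]
ft_force: [-0.6, 0.3, 0.6]
width: 87.9
grasp_force: 0.0
```

servo_tool(
  deltas=[
    [[0, 0, 0], [0, 0, -0.12]],
    [[0, 0, 0], [0, 0, -0.24]],
    [[0, 0, 0], [0, 0, -0.36]],
    [[0, 0, 0], [0, 0, -0.48]],
    [[0, 0, 0], [0, 0, -0.6]],
  ],
)

```text
t: 4.52
ee_pos: [660.3, -34.9, 165.7]
orientation: [-1.434, -2.795, 0.0]
ft_force: [0.2, -0.1, 0.4]
width: 87.8
grasp_force: 0.0
```

```bash
python3 -c "
from g import *
plan(*K['red'],101.5,-.8)
for n in ('top','side'): cv2.imwrite(f'pics/{n}1.png',get_image(n)['frame'])
a=cv2.imread('pics/top1.png')[115:245,210:350]; b=cv2.imread('pics/side1.png')[90:245,160:320]
cv2.imwrite('pics/c1.png',np.hstack([cv2.resize(a,(400,380)),cv2.resize(b,(400,380))]))"
```

```text
t4.52 pos [660.3 -34.9 165.7] yaw 2.194 q1 -0.071 q6 -0.694 w 87.8 g 0.0 F [ 0.2 -0.1  0.4] M [ 0.008 -0.138 -0.022] zaxis [-0. -0. -1.]
shift [-0.5 -0.3 64.2]
turn [-0.    -0.    -0.103] yaw 2.297
```

View pics/c1.png

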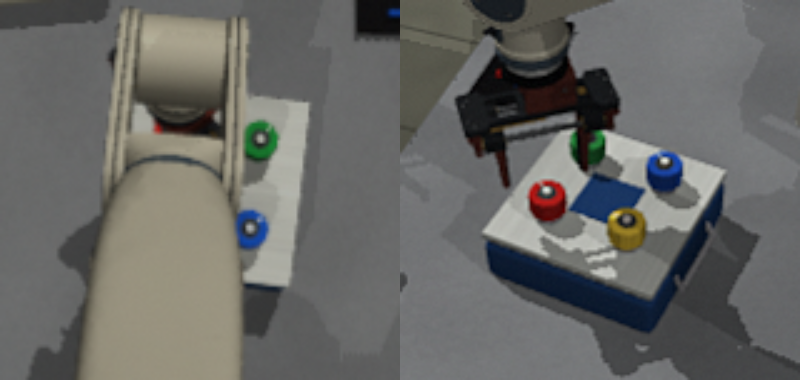

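servo_tool(
  deltas=[
    [[0, 0, 16], [0, 0, 0]],
    [[0, 0, 32], [0, 0, 0]],
    [[0, 0, 48], [0, 0, 0]],
    [[0, 0, 60], [0, 0, 0]],
    [[0, 0, 64], [0, 0, 0]],
  ],
)

```text
t: 5.03
ee_pos: [659.0, -34.8, 99.5]
orientation: [-1.444, -2.787, 0.002]
ft_force: [-0.3, -0.2, 0.2]
width: 87.2
grasp_force: 0.0
```

servo_tool(
  deltas=[
    [[0, 0, 0], [0, 0, 0]],
    [[0, 0, 0], [0, 0, 0]],
    [[0, 0, 0], [0, 0, 0]],
    [[0, 0, 0], [0, 0, 0]],
    [[0, 0, 0], [0, 0, 0]],
  ],
  grip=1,
)

```text
t: 5.45
ee_pos: [660.8, -34.9, 102.6]
orientation: [1.442, 2.79, 0.001]
ft_force: [0.2, 0.3, 0.1]
width: 57.8
grasp_force: 0.0
```

```bash
python3 -c "
from g import *
st()"
```

```text
t5.45 pos [660.8 -34.9 102.6] yaw 2.188 q1 -0.071 q6 -0.688 w 57.8 g 0.0 F [0.2 0.3 0.1] M [-0.06  -0.104 -0.013] zaxis [ 1.4e-03 -1.0e-04 -1.0e+00]
```

servo_tool(
  deltas=[
    [[0, 0, 0], [0, 0, 0]],
    [[0, 0, 0], [0, 0, 0]],
    [[0, 0, 0], [0, 0, 0]],
    [[0, 0, 0], [0, 0, 0]],
    [[0, 0, 0], [0, 0, 0]],
  ],
)

```text
t: 5.87
ee_pos: [659.9, -35.3, 102.1]
orientation: [-1.442, -2.791, 0.001]
ft_force: [-4.0, -2.8, 6.8]
width: 45.7
grasp_force: 30.0
```

```bash
python3 -c "
from g import *
st()"
```

```text
t5.87 pos [659.9 -35.3 102.1] yaw 2.188 q1 -0.071 q6 -0.688 w 45.7 g 30.0 F [-4.  -2.8  6.8] M [-0.497  0.53   0.036] zaxis [-6.e-04 -5.e-04 -1.e+00]
```

servo_tool(
  deltas=[
    [[0, 0, 0], [0, 0, 0.03]],
    [[0, 0, 0], [0, 0, 0.06]],
    [[0, 0, 0], [0, 0, 0.09]],
    [[0, 0, 0], [0, 0, 0.12]],
    [[0, 0, 0], [0, 0, 0.15]],
  ],
)

```text
t: 6.28
ee_pos: [659.7, -35.4, 102.1]
orientation: [-1.649, -2.673, 0.002]
ft_force: [-4.3, -3.2, 6.1]
width: 45.6
grasp_force: 30.0
```

```bash
python3 -c "
from g import *
st()"
```

```text
t6.28 pos [659.7 -35.4 102.1] yaw 2.036 q1 -0.071 q6 -0.536 w 45.6 g 30.0 F [-4.3 -3.2  6.1] M [-0.537  0.727  0.06 ] zaxis [-1.1e-03 -6.0e-04 -1.0e+00]
```

servo_tool(
  deltas=[
    [[0, 0, 0], [0, 0, 0.03]],
    [[0, 0, 0], [0, 0, 0.06]],
    [[0, 0, 0], [0, 0, 0.09]],
    [[0, 0, 0], [0, 0, 0.12]],
    [[0, 0, 0], [0, 0, 0.15]],
  ],
)

```text
t: 6.7
ee_pos: [659.5, -35.5, 102.1]
orientation: [-1.844, -2.542, 0.002]
ft_force: [-6.0, -3.4, 7.0]
width: 46.0
grasp_force: 30.0
```

```bash
python3 -c "
from g import *
st()"
```

```text
t6.70 pos [659.5 -35.5 102.1] yaw 1.886 q1 -0.071 q6 -0.386 w 46.0 g 30.0 F [-6.  -3.4  7. ] M [-0.619  0.843  0.084] zaxis [-1.5e-03 -7.0e-04 -1.0e+00]
```

servo_tool(
  deltas=[
    [[-0.3, -0.8, -0.4], [0, 0, 0.03]],
    [[-0.3, -0.8, -0.4], [0, 0, 0.06]],
    [[-0.3, -0.8, -0.4], [0, 0, 0.09]],
    [[-0.3, -0.8, -0.4], [0, 0, 0.12]],
    [[-0.3, -0.8, -0.4], [0, 0, 0.15]],
  ],
)

```text
t: 7.12
ee_pos: [659.3, -35.6, 102.1]
orientation: [-2.03, -2.397, 0.001]
ft_force: [-3.0, -2.2, 3.0]
width: 45.6
grasp_force: 30.0
```

```bash
python3 -c "
from g import *
st()"
```

```text
t7.12 pos [659.3 -35.6 102.1] yaw 1.737 q1 -0.072 q6 -0.237 w 45.6 g 30.0 F [-3.  -2.2  3. ] M [-0.284  0.296  0.14 ] zaxis [-6.e-04 -2.e-04 -1.e+00]
```

servo_tool(
  deltas=[
    [[0, 0, 0], [0, 0, 0.03]],
    [[0, 0, 0], [0, 0, 0.06]],
    [[0, 0, 0], [0, 0, 0.09]],
    [[0, 0, 0], [0, 0, 0.12]],
    [[0, 0, 0], [0, 0, 0.15]],
  ],
)

```text
t: 7.53
ee_pos: [659.1, -35.6, 102.1]
orientation: [-2.203, -2.239, 0.001]
ft_force: [-4.3, -1.4, 3.3]
width: 45.8
grasp_force: 30.0
```

```bash
python3 -c "
from g import *
st()"
```

```text
t7.53 pos [659.1 -35.6 102.1] yaw 1.587 q1 -0.072 q6 -0.088 w 45.8 g 30.0 F [-4.3 -1.4  3.3] M [-0.246  0.419  0.317] zaxis [-9.e-04 -3.e-04 -1.e+00]
```

servo_tool(
  deltas=[
    [[0, 0, 0], [0, 0, 0.03]],
    [[0, 0, 0], [0, 0, 0.06]],
    [[0, 0, 0], [0, 0, 0.09]],
    [[0, 0, 0], [0, 0, 0.12]],
    [[0, 0, 0], [0, 0, 0.15]],
  ],
)

```text
t: 7.95
ee_pos: [658.9, -35.6, 102.1]
orientation: [-2.364, -2.068, 0.002]
ft_force: [-3.9, -1.7, 3.5]
width: 45.5
grasp_force: 30.0
```

```bash
python3 -c "
from g import *
st()"
```

```text
t7.95 pos [658.9 -35.6 102.1] yaw 1.437 q1 -0.072 q6 0.062 w 45.5 g 30.0 F [-3.9 -1.7  3.5] M [-0.302  0.543  0.394] zaxis [-1.4e-03 -3.0e-04 -1.0e+00]
```

servo_tool(
  deltas=[
    [[0, 0, 0], [0, 0, 0.03]],
    [[0, 0, 0], [0, 0, 0.06]],
    [[0, 0, 0], [0, 0, 0.09]],
    [[0, 0, 0], [0, 0, 0.12]],
  ],
)

```text
t: 8.28
ee_pos: [658.7, -35.6, 102.1]
orientation: [-2.484, -1.922, 0.002]
ft_force: [-5.1, -2.3, 4.8]
width: 45.4
grasp_force: 30.0
```

```bash
python3 -c "
from g import *
st()"
```

```text
t8.28 pos [658.7 -35.6 102.1] yaw 1.317 q1 -0.072 q6 0.182 w 45.4 g 30.0 F [-5.1 -2.3  4.8] M [-0.312  0.663  0.354] zaxis [-1.7e-03 -3.0e-04 -1.0e+00]
```

servo_tool(
  deltas=[
    [[0, 0, 0], [0, 0, 0]],
    [[0, 0, 0], [0, 0, 0]],
  ],
)

```text
t: 8.45
ee_pos: [658.7, -35.6, 102.1]
orientation: [-2.482, -1.924, 0.002]
ft_force: [-5.3, -1.9, 4.9]
width: 45.9
grasp_force: 30.0
```

```bash
python3 -c "
from g import *
st()"
```

```text
t8.45 pos [658.7 -35.6 102.1] yaw 1.319 q1 -0.072 q6 0.180 w 45.9 g 30.0 F [-5.3 -1.9  4.9] M [-0.375  0.757  0.242] zaxis [-1.7e-03 -2.0e-04 -1.0e+00]
```

servo_tool(
  deltas=[
    [[0, 0, 0], [0, 0, 0]],
    [[0, 0, 0], [0, 0, 0]],
    [[0, 0, 0], [0, 0, 0]],
    [[0, 0, -30], [0, 0, 0]],
    [[0, 0, -62], [0, 0, 0]],
  ],
  grip=-1,
)

```text
t: 8.87
ee_pos: [658.1, -35.2, 162.3]
orientation: [-2.481, -1.922, 0.005]
ft_force: [0.4, 0.2, -0.0]
width: 75.6
grasp_force: 0.0
```

servo_tool(
  deltas=[
    [[-25, -19, 0], [0, 0, -0.12]],
    [[-50, -38, 0], [0, 0, -0.24]],
    [[-75, -57, 0], [0, 0, -0.36]],
    [[-100, -76, 0], [0, 0, -0.48]],
    [[-124, -93, 0], [0, 0, -0.6]],
  ],
)

```text
t: 9.28
ee_pos: [537.4, -132.7, 164.1]
orientation: [1.796, 2.577, 0.001]
ft_force: [0.2, -0.5, -0.4]
width: 87.9
grasp_force: 0.0
```

servo_tool(
  deltas=[
    [[0, 0, 0], [0, 0, -0.1]],
    [[0, 0, 0], [0, 0, -0.1]],
  ],
)

```text
t: 9.45
ee_pos: [537.8, -133.1, 164.3]
orientation: [1.672, 2.66, 0.001]
ft_force: [0.3, 1.1, -0.0]
width: 87.7
grasp_force: 0.0
```

```bash
python3 -c "
from g import *
plan(538.3,-132.5,102,-.7)"
```

```text
t9.45 pos [ 537.8 -133.1  164.3] yaw 2.019 q1 -0.264 q6 -0.713 w 87.7 g 0.0 F [ 0.3  1.1 -0. ] M [ 0.021 -0.161  0.032] zaxis [ 5.e-04  1.e-04 -1.e+00]
shift [ 0.3  0.7 62.3]
turn [0.   0.   0.01] yaw 2.009
```

servo_tool(
  deltas=[
    [[0.3, 0.6, 16], [0, 0, 0]],
    [[0.3, 0.6, 32], [0, 0, 0]],
    [[0.3, 0.6, 48], [0, 0, 0]],
    [[0.3, 0.6, 58], [0, 0, 0]],
    [[0.3, 0.6, 62], [0, 0, 0]],
  ],
)

```text
t: 9.87
ee_pos: [538.8, -131.1, 100.5]
orientation: [-1.675, -2.656, 0.001]
ft_force: [0.1, 0.1, 0.1]
width: 87.7
grasp_force: 0.0
```

servo_tool(
  deltas=[
    [[0, 0, 0], [0, 0, 0]],
    [[0, 0, 0], [0, 0, 0]],
    [[0, 0, 0], [0, 0, 0]],
    [[0, 0, 0], [0, 0, 0]],
    [[0, 0, 0], [0, 0, 0]],
  ],
  grip=1,
)

```text
t: 10.28
ee_pos: [539.4, -131.8, 102.8]
orientation: [1.673, 2.657, 0.001]
ft_force: [-0.7, -0.2, 0.1]
width: 58.4
grasp_force: 0.0
```

servo_tool(
  deltas=[
    [[0, 0, 0], [0, 0, 0]],
    [[0, 0, 0], [0, 0, 0]],
    [[0, 0, 0], [0, 0, 0]],
    [[0, 0, 0], [0, 0, 0]],
  ],
)

```text
t: 10.62
ee_pos: [537.9, -132.1, 102.4]
orientation: [-1.673, -2.658, 0.002]
ft_force: [-4.3, -1.8, 5.1]
width: 45.6
grasp_force: 30.0
```

```bash
python3 -c "
from g import *
st()"
```

```text
t10.62 pos [ 537.9 -132.1  102.4] yaw 2.018 q1 -0.262 q6 -0.708 w 45.6 g 30.0 F [-4.3 -1.8  5.1] M [-0.511  0.713  0.015] zaxis [-1.8e-03 -6.0e-04 -1.0e+00]
```

servo_tool(
  deltas=[
    [[0, 0, 0], [0, 0, 0.03]],
    [[0, 0, 0], [0, 0, 0.06]],
    [[0, 0, 0], [0, 0, 0.09]],
    [[0, 0, 0], [0, 0, 0.12]],
    [[0, 0, 0], [0, 0, 0.15]],
  ],
)

```text
t: 11.03
ee_pos: [537.8, -132.2, 102.4]
orientation: [-1.869, -2.523, 0.003]
ft_force: [-4.4, -2.7, 5.6]
width: 45.2
grasp_force: 30.0
```

```bash
python3 -c "
from g import *
st()"
```

```text
t11.03 pos [ 537.8 -132.2  102.4] yaw 1.867 q1 -0.262 q6 -0.557 w 45.2 g 30.0 F [-4.4 -2.7  5.6] M [-0.621  0.793  0.041] zaxis [-2.1e-03 -6.0e-04 -1.0e+00]
```

servo_tool(
  deltas=[
    [[0, 0, 0], [0, 0, 0.03]],
    [[0, 0, 0], [0, 0, 0.06]],
    [[0, 0, 0], [0, 0, 0.09]],
    [[0, 0, 0], [0, 0, 0.12]],
    [[0, 0, 0], [0, 0, 0.15]],
  ],
)

```text
t: 11.45
ee_pos: [537.6, -132.2, 102.4]
orientation: [-2.053, -2.376, 0.003]
ft_force: [-4.6, -3.2, 5.4]
width: 45.6
grasp_force: 30.0
```

```bash
python3 -c "
from g import *
st()"
```

```text
t11.45 pos [ 537.6 -132.2  102.4] yaw 1.717 q1 -0.262 q6 -0.407 w 45.6 g 30.0 F [-4.6 -3.2  5.4] M [-0.609  0.868  0.064] zaxis [-2.4e-03 -6.0e-04 -1.0e+00]
```

Free so far (0.30 rad). Continue.

servo_tool(
  deltas=[
    [[0, 0, 0], [0, 0, 0.03]],
    [[0, 0, 0], [0, 0, 0.06]],
    [[0, 0, 0], [0, 0, 0.09]],
    [[0, 0, 0], [0, 0, 0.12]],
    [[0, 0, 0], [0, 0, 0.15]],
  ],
)

```text
t: 11.87
ee_pos: [537.6, -132.2, 102.4]
orientation: [-2.224, -2.217, 0.004]
ft_force: [-5.5, -3.2, 6.7]
width: 45.4
grasp_force: 30.0
```

```bash
python3 -c "
from g import *
st()"
```

```text
t11.87 pos [ 537.6 -132.2  102.4] yaw 1.567 q1 -0.262 q6 -0.257 w 45.4 g 30.0 F [-5.5 -3.2  6.7] M [-0.54   0.952  0.28 ] zaxis [-2.5e-03 -8.0e-04 -1.0e+00]
```

servo_tool(
  deltas=[
    [[0, 0, 0], [0, 0, 0.03]],
    [[0, 0, 0], [0, 0, 0.06]],
    [[0, 0, 0], [0, 0, 0.09]],
    [[0, 0, 0], [0, 0, 0.12]],
    [[0, 0, 0], [0, 0, 0.15]],
  ],
)

```text
t: 12.28
ee_pos: [537.4, -132.2, 102.4]
orientation: [-2.384, -2.044, 0.004]
ft_force: [-6.5, -3.9, 7.7]
width: 45.4
grasp_force: 30.0
```

```bash
python3 -c "
from g import *
st()"
```

```text
t12.28 pos [ 537.4 -132.2  102.4] yaw 1.417 q1 -0.262 q6 -0.107 w 45.4 g 30.0 F [-6.5 -3.9  7.7] M [-0.578  1.004  0.336] zaxis [-2.8e-03 -7.0e-04 -1.0e+00]
```

servo_tool(
  deltas=[
    [[0, 0, 0], [0, 0, 0.03]],
    [[0, 0, 0], [0, 0, 0.06]],
    [[0, 0, 0], [0, 0, 0.09]],
    [[0, 0, 0], [0, 0, 0.12]],
    [[0, 0, 0], [0, 0, 0.14]],
  ],
)

```text
t: 12.7
ee_pos: [537.3, -132.2, 102.4]
orientation: [-2.521, -1.872, 0.005]
ft_force: [-7.1, -3.0, 7.6]
width: 45.4
grasp_force: 30.0
```

```bash
python3 -c "
from g import *
st()"
```

```text
t12.70 pos [ 537.3 -132.2  102.4] yaw 1.277 q1 -0.262 q6 0.033 w 45.4 g 30.0 F [-7.1 -3.   7.6] M [-0.556  1.044  0.344] zaxis [-3.1e-03 -7.0e-04 -1.0e+00]
```

servo_tool(
  deltas=[
    [[0, 0, 0], [0, 0, 0]],
    [[0, 0, 0], [0, 0, 0]],
  ],
)

```text
t: 12.87
ee_pos: [537.3, -132.2, 102.4]
orientation: [-2.52, -1.874, 0.005]
ft_force: [-6.8, -3.2, 7.9]
width: 45.5
grasp_force: 30.0
```

```bash
python3 -c "
from g import *
st()"
```

```text
t12.87 pos [ 537.3 -132.2  102.4] yaw 1.279 q1 -0.262 q6 0.032 w 45.5 g 30.0 F [-6.8 -3.2  7.9] M [-0.516  1.086  0.247] zaxis [-3.1e-03 -6.0e-04 -1.0e+00]
```

servo_tool(
  deltas=[
    [[0, 0, 0], [0, 0, 0]],
    [[0, 0, 0], [0, 0, 0]],
    [[0, 0, 0], [0, 0, 0]],
    [[0, 0, -30], [0, 0, 0]],
    [[0, 0, -62], [0, 0, 0]],
  ],
  grip=-1,
)

```text
t: 13.28
ee_pos: [537.5, -131.2, 162.9]
orientation: [-2.519, -1.871, 0.005]
ft_force: [-0.7, 0.2, 0.3]
width: 75.1
grasp_force: 0.0
```

servo_tool(
  deltas=[
    [[22, -4, 0], [0, 0, -0.12]],
    [[44, -8, 0], [0, 0, -0.24]],
    [[66, -12, 0], [0, 0, -0.36]],
    [[88, -16, 0], [0, 0, -0.48]],
    [[108, -20, 0], [0, 0, -0.6]],
  ],
)

```text
t: 13.7
ee_pos: [551.3, -21.2, 164.3]
orientation: [1.848, 2.54, 0.001]
ft_force: [-0.1, -0.1, -0.1]
width: 88.0
grasp_force: 0.0
```

servo_tool(
  deltas=[
    [[0, 0, 0], [0, 0, -0.11]],
    [[0, 0, 0], [0, 0, -0.22]],
    [[0, 0, 0], [0, 0, -0.33]],
    [[0, 0, 0], [0, 0, -0.33]],
    [[0, 0, 0], [0, 0, -0.33]],
  ],
)

```text
t: 14.12
ee_pos: [551.1, -22.4, 164.1]
orientation: [1.418, 2.803, 0.0]
ft_force: [0.3, -0.0, 0.2]
width: 87.7
grasp_force: 0.0
```

```bash
python3 -c "
from g import *
plan(550.4,-23.2,102.3,-.7)"
```

```text
t14.12 pos [551.1 -22.4 164.1] yaw 2.205 q1 -0.062 q6 -0.696 w 87.7 g 0.0 F [ 0.3 -0.   0.2] M [ 0.003 -0.106  0.028] zaxis [ 2.e-04  1.e-04 -1.e+00]
shift [-0.2 -1.1 61.8]
turn [ 0.     0.    -0.004] yaw 2.209
```

servo_tool(
  deltas=[
    [[-0.2, -1.0, 16], [0, 0, 0]],
    [[-0.2, -1.0, 32], [0, 0, 0]],
    [[-0.2, -1.0, 48], [0, 0, 0]],
    [[-0.2, -1.0, 58], [0, 0, 0]],
    [[-0.2, -1.0, 61.5], [0, 0, 0]],
  ],
)

```text
t: 14.53
ee_pos: [549.3, -23.3, 101.0]
orientation: [-1.416, -2.802, 0.001]
ft_force: [-1.1, 1.0, -0.6]
width: 88.0
grasp_force: 0.0
```

servo_tool(
  deltas=[
    [[0, 0, 0], [0, 0, 0]],
    [[0, 0, 0], [0, 0, 0]],
    [[0, 0, 0], [0, 0, 0]],
    [[0, 0, 0], [0, 0, 0]],
    [[0, 0, 0], [0, 0, 0]],
  ],
  grip=1,
)

```text
t: 14.95
ee_pos: [550.7, -23.3, 103.3]
orientation: [1.414, 2.804, 0.001]
ft_force: [1.0, 0.0, -0.9]
width: 58.1
grasp_force: 0.0
```

servo_tool(
  deltas=[
    [[0, 0, 0], [0, 0, 0]],
    [[0, 0, 0], [0, 0, 0]],
    [[0, 0, 0], [0, 0, 0]],
    [[0, 0, 0], [0, 0, 0]],
  ],
)

```text
t: 15.28
ee_pos: [550.6, -23.2, 102.9]
orientation: [1.414, 2.805, 0.001]
ft_force: [0.1, 1.4, 3.4]
width: 45.5
grasp_force: 30.0
```

```bash
python3 -c "
from g import *
st()"
```

```text
t15.28 pos [550.6 -23.2 102.9] yaw 2.208 q1 -0.064 q6 -0.701 w 45.5 g 30.0 F [0.1 1.4 3.4] M [ 0.096 -0.125  0.004] zaxis [ 8.e-04  1.e-04 -1.e+00]
```

servo_tool(
  deltas=[
    [[0, 0, 0], [0, 0, 0.03]],
    [[0, 0, 0], [0, 0, 0.06]],
    [[0, 0, 0], [0, 0, 0.09]],
    [[0, 0, 0], [0, 0, 0.12]],
    [[0, 0, 0], [0, 0, 0.15]],
  ],
)

```text
t: 15.7
ee_pos: [550.4, -23.3, 102.9]
orientation: [1.622, 2.69, 0.0]
ft_force: [-0.1, 0.3, 4.4]
width: 45.3
grasp_force: 30.0
```

```bash
python3 -c "
from g import *
st()"
```

```text
t15.70 pos [550.4 -23.3 102.9] yaw 2.056 q1 -0.064 q6 -0.549 w 45.3 g 30.0 F [-0.1  0.3  4.4] M [-0.051  0.069  0.027] zaxis [ 3.e-04 -1.e-04 -1.e+00]
```

servo_tool(
  deltas=[
    [[0, 0, 0], [0, 0, 0.03]],
    [[0, 0, 0], [0, 0, 0.06]],
    [[0, 0, 0], [0, 0, 0.09]],
    [[0, 0, 0], [0, 0, 0.12]],
    [[0, 0, 0], [0, 0, 0.15]],
  ],
)

```text
t: 16.12
ee_pos: [550.2, -23.4, 102.9]
orientation: [1.819, 2.561, -0.0]
ft_force: [-2.2, 0.2, 5.1]
width: 45.6
grasp_force: 30.0
```

```bash
python3 -c "
from g import *
st()"
```

```text
t16.12 pos [550.2 -23.4 102.9] yaw 1.906 q1 -0.064 q6 -0.399 w 45.6 g 30.0 F [-2.2  0.2  5.1] M [-0.052  0.148  0.046] zaxis [-1.e-04 -2.e-04 -1.e+00]
```

servo_tool(
  deltas=[
    [[0, 0, 0], [0, 0, 0.03]],
    [[0, 0, 0], [0, 0, 0.06]],
    [[0, 0, 0], [0, 0, 0.09]],
    [[0, 0, 0], [0, 0, 0.12]],
    [[0, 0, 0], [0, 0, 0.15]],
  ],
)

```text
t: 16.53
ee_pos: [550.0, -23.5, 102.9]
orientation: [-2.006, -2.418, 0.001]
ft_force: [-2.5, 0.4, 6.2]
width: 45.6
grasp_force: 30.0
```

```bash
python3 -c "
from g import *
st()"
```

```text
t16.53 pos [550.  -23.5 102.9] yaw 1.757 q1 -0.064 q6 -0.249 w 45.6 g 30.0 F [-2.5  0.4  6.2] M [-0.13   0.294  0.058] zaxis [-6.e-04 -3.e-04 -1.e+00]
```

servo_tool(
  deltas=[
    [[0, 0, 0], [0, 0, 0.03]],
    [[0, 0, 0], [0, 0, 0.06]],
    [[0, 0, 0], [0, 0, 0.09]],
    [[0, 0, 0], [0, 0, 0.12]],
    [[0, 0, 0], [0, 0, 0.15]],
  ],
)

```text
t: 16.95
ee_pos: [549.7, -23.5, 102.9]
orientation: [-2.181, -2.26, 0.002]
ft_force: [-3.0, -1.7, 6.7]
width: 45.6
grasp_force: 30.0
```

```bash
python3 -c "
from g import *
st()"
```

```text
t16.95 pos [549.7 -23.5 102.9] yaw 1.607 q1 -0.064 q6 -0.099 w 45.6 g 30.0 F [-3.  -1.7  6.7] M [-0.183  0.449  0.026] zaxis [-1.1e-03 -3.0e-04 -1.0e+00]
```

servo_tool(
  deltas=[
    [[0, 0, -0.5], [0, 0, 0.03]],
    [[0, 0, -0.5], [0, 0, 0.06]],
    [[0, 0, -0.5], [0, 0, 0.09]],
    [[0, 0, -0.5], [0, 0, 0.12]],
    [[0, 0, -0.5], [0, 0, 0.15]],
  ],
)

```text
t: 17.37
ee_pos: [549.5, -23.5, 103.0]
orientation: [-2.344, -2.09, 0.002]
ft_force: [-2.6, -1.6, 1.7]
width: 45.6
grasp_force: 30.0
```

```bash
python3 -c "
from g import *
st()"
```

```text
t17.37 pos [549.5 -23.5 103. ] yaw 1.457 q1 -0.064 q6 0.051 w 45.6 g 30.0 F [-2.6 -1.6  1.7] M [-0.191  0.295  0.01 ] zaxis [-1.6e-03 -3.0e-04 -1.0e+00]
```

servo_tool(
  deltas=[
    [[0, 0, 0], [0, 0, 0.03]],
    [[0, 0, 0], [0, 0, 0.06]],
    [[0, 0, 0], [0, 0, 0.09]],
    [[0, 0, 0], [0, 0, 0.12]],
    [[0, 0, 0], [0, 0, 0.15]],
  ],
)

```text
t: 17.78
ee_pos: [549.3, -23.4, 102.9]
orientation: [-2.494, -1.909, 0.003]
ft_force: [-3.5, -0.5, 3.1]
width: 45.8
grasp_force: 30.0
```

```bash
python3 -c "
from g import *
st()"
```

```text
t17.78 pos [549.3 -23.4 102.9] yaw 1.307 q1 -0.064 q6 0.201 w 45.8 g 30.0 F [-3.5 -0.5  3.1] M [-0.098  0.338  0.116] zaxis [-2.e-03 -3.e-04 -1.e+00]
```

servo_tool(
  deltas=[
    [[0, 0, 0], [0, 0, 0.03]],
    [[0, 0, 0], [0, 0, 0.06]],
    [[0, 0, 0], [0, 0, 0.09]],
    [[0, 0, 0], [0, 0, 0.12]],
    [[0, 0, 0], [0, 0, 0.15]],
  ],
)

```text
t: 18.2
ee_pos: [549.1, -23.4, 102.9]
orientation: [-2.629, -1.717, 0.003]
ft_force: [-3.0, -0.3, 3.0]
width: 45.5
grasp_force: 30.0
```

```bash
python3 -c "
from g import *
st()"
```

```text
t18.20 pos [549.1 -23.4 102.9] yaw 1.157 q1 -0.064 q6 0.350 w 45.5 g 30.0 F [-3.  -0.3  3. ] M [-0.079  0.499  0.315] zaxis [-2.4e-03 -3.0e-04 -1.0e+00]
```

servo_tool(
  deltas=[
    [[0, 0, 0], [0, 0, 0.05]],
    [[0, 0, 0], [0, 0, 0.1]],
    [[0, 0, 0], [0, 0, 0.15]],
    [[0, 0, 0], [0, 0, 0.2]],
    [[0, 0, 0], [0, 0, 0.24]],
  ],
)

```text
t: 18.62
ee_pos: [548.8, -23.2, 102.9]
orientation: [-2.817, -1.389, 0.004]
ft_force: [-5.1, -0.2, 4.7]
width: 45.8
grasp_force: 30.0
```

```bash
python3 -c "
from g import *
st()"
```

```text
t18.62 pos [548.8 -23.2 102.9] yaw 0.916 q1 -0.064 q6 0.591 w 45.8 g 30.0 F [-5.1 -0.2  4.7] M [0.11  0.62  0.343] zaxis [-3.e-03 -1.e-04 -1.e+00]
```

servo_tool(
  deltas=[
    [[0, 0, 0], [0, 0, 0]],
    [[0, 0, 0], [0, 0, 0]],
  ],
)

```text
t: 18.78
ee_pos: [548.8, -23.2, 102.9]
orientation: [-2.814, -1.393, 0.004]
ft_force: [-4.9, -1.0, 5.3]
width: 46.0
grasp_force: 30.0
```

```bash
python3 -c "
from g import *
st()"
```

```text
t18.78 pos [548.8 -23.2 102.9] yaw 0.919 q1 -0.064 q6 0.588 w 46.0 g 30.0 F [-4.9 -1.   5.3] M [0.066 0.8   0.233] zaxis [-0.003 -0.    -1.   ]
```

servo_tool(
  deltas=[
    [[0, 0, 0], [0, 0, 0]],
    [[0, 0, 0], [0, 0, 0]],
    [[0, 0, 0], [0, 0, 0]],
    [[0, 0, -30], [0, 0, 0]],
    [[0, 0, -61], [0, 0, 0]],
  ],
  grip=-1,
)

```text
t: 19.2
ee_pos: [549.0, -23.2, 163.0]
orientation: [-2.814, -1.391, 0.006]
ft_force: [0.5, -0.6, 0.7]
width: 75.4
grasp_force: 0.0
```

servo_tool(
  deltas=[
    [[-7, 30, 0], [0, 0, -0.11]],
    [[-15, 60, 0], [0, 0, -0.22]],
    [[-22, 90, 0], [0, 0, -0.33]],
    [[-30, 120, 0], [0, 0, -0.44]],
    [[-37.6, 151, 0], [0, 0, -0.55]],
  ],
)

```text
t: 19.62
ee_pos: [648.3, -146.1, 164.2]
orientation: [2.326, 2.111, 0.001]
ft_force: [1.6, 0.5, -0.2]
width: 87.8
grasp_force: 0.0
```

servo_tool(
  deltas=[
    [[0, 0, 0], [0, 0, -0.12]],
    [[0, 0, 0], [0, 0, -0.24]],
    [[0, 0, 0], [0, 0, -0.36]],
    [[0, 0, 0], [0, 0, -0.48]],
    [[0, 0, 0], [0, 0, -0.56]],
  ],
)

```text
t: 20.03
ee_pos: [647.6, -145.1, 163.8]
orientation: [1.652, 2.672, 0.0]
ft_force: [0.3, -0.1, -0.4]
width: 87.7
grasp_force: 0.0
```

```bash
python3 -c "
from g import *
plan(647.3,-144.8,102.3,-.7)"
```

```text
t20.03 pos [ 647.6 -145.1  163.8] yaw 2.034 q1 -0.238 q6 -0.702 w 87.7 g 0.0 F [ 0.3 -0.1 -0.4] M [-0.037 -0.131  0.018] zaxis [ 2.e-04 -0.e+00 -1.e+00]
shift [ 0.4 -0.1 61.5]
turn [0.    0.    0.003] yaw 2.031
```

servo_tool(
  deltas=[
    [[0.3, 0, 16], [0, 0, 0]],
    [[0.3, 0, 32], [0, 0, 0]],
    [[0.3, 0, 48], [0, 0, 0]],
    [[0.3, 0, 58], [0, 0, 0]],
    [[0.3, 0, 61], [0, 0, 0]],
  ],
)

```text
t: 20.45
ee_pos: [646.2, -144.4, 101.0]
orientation: [-1.659, -2.665, 0.001]
ft_force: [0.8, 0.2, 0.1]
width: 87.8
grasp_force: 0.0
```

servo_tool(
  deltas=[
    [[0, 0, 0], [0, 0, 0]],
    [[0, 0, 0], [0, 0, 0]],
    [[0, 0, 0], [0, 0, 0]],
    [[0, 0, 0], [0, 0, 0]],
    [[0, 0, 0], [0, 0, 0]],
  ],
  grip=1,
)

```text
t: 20.87
ee_pos: [647.7, -144.7, 103.9]
orientation: [1.66, 2.666, 0.001]
ft_force: [-0.3, 0.2, 0.8]
width: 58.1
grasp_force: 0.0
```

servo_tool(
  deltas=[
    [[0, 0, 0], [0, 0, 0]],
    [[0, 0, 0], [0, 0, 0]],
    [[0, 0, 0], [0, 0, 0]],
    [[0, 0, 0], [0, 0, 0]],
  ],
)

```text
t: 21.2
ee_pos: [647.4, -144.7, 103.5]
orientation: [1.66, 2.667, 0.0]
ft_force: [-0.5, 0.4, 3.1]
width: 45.3
grasp_force: 30.0
```

```bash
python3 -c "
from g import *
st()"
```

```text
t21.20 pos [ 647.4 -144.7  103.5] yaw 2.028 q1 -0.238 q6 -0.695 w 45.3 g 30.0 F [-0.5  0.4  3.1] M [-0.034  0.09   0.013] zaxis [ 4.e-04 -1.e-04 -1.e+00]
```

servo_tool(
  deltas=[
    [[0, 0, -0.3], [0, 0, 0.03]],
    [[0, 0, -0.3], [0, 0, 0.06]],
    [[0, 0, -0.3], [0, 0, 0.09]],
    [[0, 0, -0.3], [0, 0, 0.12]],
    [[0, 0, -0.3], [0, 0, 0.15]],
  ],
)

```text
t: 21.62
ee_pos: [647.2, -144.7, 103.5]
orientation: [1.857, 2.534, -0.0]
ft_force: [-0.6, -0.3, 1.9]
width: 45.4
grasp_force: 30.0
```

```bash
python3 -c "
from g import *
st()"
```

```text
t21.62 pos [ 647.2 -144.7  103.5] yaw 1.876 q1 -0.238 q6 -0.543 w 45.4 g 30.0 F [-0.6 -0.3  1.9] M [-0.12   0.098  0.053] zaxis [-0.e+00 -2.e-04 -1.e+00]
```

servo_tool(
  deltas=[
    [[0, 0, 0], [0, 0, 0.03]],
    [[0, 0, 0], [0, 0, 0.06]],
    [[0, 0, 0], [0, 0, 0.09]],
    [[0, 0, 0], [0, 0, 0.12]],
    [[0, 0, 0], [0, 0, 0.15]],
  ],
)

```text
t: 22.03
ee_pos: [647.0, -144.8, 103.5]
orientation: [-2.042, -2.387, 0.001]
ft_force: [-2.0, 0.2, 2.6]
width: 45.4
grasp_force: 30.0
```

```bash
python3 -c "
from g import *
st()"
```

```text
t22.03 pos [ 647.  -144.8  103.5] yaw 1.726 q1 -0.238 q6 -0.393 w 45.4 g 30.0 F [-2.   0.2  2.6] M [-0.139  0.148  0.089] zaxis [-5.e-04 -2.e-04 -1.e+00]
```

servo_tool(
  deltas=[
    [[0, 0, 0], [0, 0, 0.03]],
    [[0, 0, 0], [0, 0, 0.06]],
    [[0, 0, 0], [0, 0, 0.09]],
    [[0, 0, 0], [0, 0, 0.12]],
    [[0, 0, 0], [0, 0, 0.15]],
  ],
)

```text
t: 22.45
ee_pos: [646.8, -144.8, 103.4]
orientation: [-2.215, -2.227, 0.001]
ft_force: [-2.1, -1.0, 2.5]
width: 45.7
grasp_force: 30.0
```

```bash
python3 -c "
from g import *
st()"
```

```text
t22.45 pos [ 646.8 -144.8  103.4] yaw 1.577 q1 -0.238 q6 -0.243 w 45.7 g 30.0 F [-2.1 -1.   2.5] M [-0.217  0.234  0.135] zaxis [-9.e-04 -2.e-04 -1.e+00]
```

servo_tool(
  deltas=[
    [[0, 0, 0], [0, 0, 0.03]],
    [[0, 0, 0], [0, 0, 0.06]],
    [[0, 0, 0], [0, 0, 0.09]],
    [[0, 0, 0], [0, 0, 0.12]],
    [[0, 0, 0], [0, 0, 0.15]],
  ],
)

```text
t: 22.87
ee_pos: [646.7, -144.8, 103.5]
orientation: [-2.375, -2.056, 0.002]
ft_force: [-2.1, -0.4, 3.4]
width: 45.5
grasp_force: 30.0
```

```bash
python3 -c "
from g import *
st()"
```

```text
t22.87 pos [ 646.7 -144.8  103.5] yaw 1.427 q1 -0.238 q6 -0.094 w 45.5 g 30.0 F [-2.1 -0.4  3.4] M [-0.158  0.281  0.322] zaxis [-1.2e-03 -3.0e-04 -1.0e+00]
```

servo_tool(
  deltas=[
    [[0, 0, 0], [0, 0, 0.05]],
    [[0, 0, 0], [0, 0, 0.1]],
    [[0, 0, 0], [0, 0, 0.15]],
    [[0, 0, 0], [0, 0, 0.2]],
    [[0, 0, 0], [0, 0, 0.24]],
  ],
)

```text
t: 23.28
ee_pos: [646.4, -144.7, 103.5]
orientation: [-2.604, -1.755, 0.003]
ft_force: [-4.2, -0.7, 5.0]
width: 45.5
grasp_force: 30.0
```

```bash
python3 -c "
from g import *
st()"
```

```text
t23.28 pos [ 646.4 -144.7  103.5] yaw 1.186 q1 -0.238 q6 0.147 w 45.5 g 30.0 F [-4.2 -0.7  5. ] M [-0.141  0.533  0.364] zaxis [-1.8e-03 -2.0e-04 -1.0e+00]
```

servo_tool(
  deltas=[
    [[0, 0, 0], [0, 0, 0]],
    [[0, 0, 0], [0, 0, 0]],
  ],
)

```text
t: 23.45
ee_pos: [646.4, -144.7, 103.5]
orientation: [-2.602, -1.76, 0.002]
ft_force: [-5.2, -0.8, 6.1]
width: 45.8
grasp_force: 30.0
```

```bash
python3 -c "
from g import *
st()"
```

```text
t23.45 pos [ 646.4 -144.7  103.5] yaw 1.189 q1 -0.238 q6 0.144 w 45.8 g 30.0 F [-5.2 -0.8  6.1] M [-0.207  0.779  0.258] zaxis [-1.7e-03 -1.0e-04 -1.0e+00]
```

servo_tool(
  deltas=[
    [[0, 0, 0], [0, 0, 0]],
    [[0, 0, 0], [0, 0, 0]],
    [[0, 0, 0], [0, 0, 0]],
    [[0, 0, -30], [0, 0, 0]],
    [[0, 0, -60], [0, 0, 0]],
  ],
  grip=-1,
)

```text
t: 23.87
ee_pos: [646.0, -144.1, 161.8]
orientation: [-2.6, -1.757, 0.004]
ft_force: [-0.1, 1.0, 0.2]
width: 75.5
grasp_force: 0.0
```

servo_tool(
  deltas=[
    [[22, -6, 0], [0, 0, -0.12]],
    [[44, -12, 0], [0, 0, -0.24]],
    [[66, -18, 0], [0, 0, -0.36]],
    [[88, -24, 0], [0, 0, -0.48]],
    [[106, -29.6, 0], [0, 0, -0.6]],
  ],
)

```text
t: 24.28
ee_pos: [659.9, -33.6, 163.4]
orientation: [1.959, 2.455, 0.001]
ft_force: [0.7, 0.0, 0.1]
width: 87.7
grasp_force: 0.0
```

servo_tool(
  deltas=[
    [[0, 0, 0], [0, 0, -0.11]],
    [[0, 0, 0], [0, 0, -0.11]],
    [[0, 0, 0], [0, 0, -0.11]],
  ],
)

```text
t: 24.53
ee_pos: [659.6, -35.0, 163.3]
orientation: [1.833, 2.551, 0.0]
ft_force: [0.1, -0.1, -0.4]
width: 87.6
grasp_force: 0.0
```

```bash
python3 -c "
from g import *
plan(659.5,-35.4,102.5,-.4)"
```

```text
t24.53 pos [659.6 -35.  163.3] yaw 1.895 q1 -0.071 q6 -0.395 w 87.6 g 0.0 F [ 0.1 -0.1 -0.4] M [-0.041 -0.09  -0.007] zaxis [ 2.e-04  0.e+00 -1.e+00]
shift [-0.4 -0.2 60.8]
turn [ 0.     0.    -0.002] yaw 1.897
```

servo_tool(
  deltas=[
    [[-0.4, -0.2, 16], [0, 0, 0]],
    [[-0.4, -0.2, 32], [0, 0, 0]],
    [[-0.4, -0.2, 48], [0, 0, 0]],
    [[-0.4, -0.2, 57], [0, 0, 0]],
    [[-0.4, -0.2, 60.5], [0, 0, 0]],
  ],
)

```text
t: 24.95
ee_pos: [658.4, -36.3, 101.1]
orientation: [-1.833, -2.549, 0.002]
ft_force: [-0.1, -0.5, -0.2]
width: 87.6
grasp_force: 0.0
```

servo_tool(
  deltas=[
    [[0, 0, 0], [0, 0, 0]],
    [[0, 0, 0], [0, 0, 0]],
    [[0, 0, 0], [0, 0, 0]],
    [[0, 0, 0], [0, 0, 0]],
    [[0, 0, 0], [0, 0, 0]],
  ],
  grip=1,
)

```text
t: 25.37
ee_pos: [659.8, -35.7, 103.7]
orientation: [1.83, 2.552, 0.001]
ft_force: [-1.2, -0.8, 0.1]
width: 57.7
grasp_force: 0.0
```

servo_tool(
  deltas=[
    [[0, 0, 0], [0, 0, 0]],
    [[0, 0, 0], [0, 0, 0]],
    [[0, 0, 0], [0, 0, 0]],
    [[0, 0, 0], [0, 0, 0]],
  ],
)

```text
t: 25.7
ee_pos: [659.5, -35.6, 103.3]
orientation: [1.83, 2.553, 0.0]
ft_force: [-0.3, -0.1, 2.5]
width: 45.3
grasp_force: 30.0
```

```bash
python3 -c "
from g import *
st()"
```

```text
t25.70 pos [659.5 -35.6 103.3] yaw 1.898 q1 -0.072 q6 -0.399 w 45.3 g 30.0 F [-0.3 -0.1  2.5] M [0.024 0.003 0.02 ] zaxis [ 5.e-04 -0.e+00 -1.e+00]
```

servo_tool(
  deltas=[
    [[0, 0, -0.3], [0, 0, 0.04]],
    [[0, 0, -0.3], [0, 0, 0.08]],
    [[0, 0, -0.3], [0, 0, 0.12]],
    [[0, 0, -0.3], [0, 0, 0.16]],
    [[0, 0, -0.3], [0, 0, 0.2]],
  ],
)

```text
t: 26.12
ee_pos: [659.3, -35.7, 103.3]
orientation: [2.077, 2.357, -0.0]
ft_force: [0.1, 0.2, 1.6]
width: 45.8
grasp_force: 30.0
```

```bash
python3 -c "
from g import *
st()"
```

```text
t26.12 pos [659.3 -35.7 103.3] yaw 1.697 q1 -0.072 q6 -0.198 w 45.8 g 30.0 F [0.1 0.2 1.6] M [-0.084 -0.036  0.344] zaxis [ 0.e+00 -4.e-04 -1.e+00]
```

servo_tool(
  deltas=[
    [[0, 0, 0], [0, 0, 0.04]],
    [[0, 0, 0], [0, 0, 0.08]],
    [[0, 0, 0], [0, 0, 0.12]],
    [[0, 0, 0], [0, 0, 0.16]],
    [[0, 0, 0], [0, 0, 0.2]],
  ],
)

```text
t: 26.53
ee_pos: [659.0, -35.8, 103.2]
orientation: [-2.302, -2.138, 0.001]
ft_force: [-1.8, 0.8, 2.9]
width: 45.7
grasp_force: 30.0
```

```bash
python3 -c "
from g import *
st()"
```

```text
t26.53 pos [659.  -35.8 103.2] yaw 1.497 q1 -0.072 q6 0.002 w 45.7 g 30.0 F [-1.8  0.8  2.9] M [-0.116  0.143  0.407] zaxis [-8.e-04 -5.e-04 -1.e+00]
```

servo_tool(
  deltas=[
    [[0, 0, 0], [0, 0, 0.04]],
    [[0, 0, 0], [0, 0, 0.08]],
    [[0, 0, 0], [0, 0, 0.12]],
    [[0, 0, 0], [0, 0, 0.16]],
    [[0, 0, 0], [0, 0, 0.2]],
  ],
)

```text
t: 26.95
ee_pos: [658.7, -35.8, 103.3]
orientation: [-2.503, -1.897, 0.002]
ft_force: [-2.7, -0.0, 2.9]
width: 45.8
grasp_force: 30.0
```

```bash
python3 -c "
from g import *
st()"
```

```text
t26.95 pos [658.7 -35.8 103.3] yaw 1.297 q1 -0.072 q6 0.202 w 45.8 g 30.0 F [-2.7 -0.   2.9] M [-0.138  0.355  0.403] zaxis [-1.4e-03 -5.0e-04 -1.0e+00]
```

servo_tool(
  deltas=[
    [[0, 0, 0], [0, 0, 0.04]],
    [[0, 0, 0], [0, 0, 0.08]],
    [[0, 0, 0], [0, 0, 0.12]],
    [[0, 0, 0], [0, 0, 0.17]],
    [[0, 0, 0], [0, 0, 0.22]],
  ],
)

```text
t: 27.37
ee_pos: [658.3, -35.6, 103.3]
orientation: [-2.697, -1.61, 0.003]
ft_force: [-4.5, 0.3, 4.6]
width: 45.4
grasp_force: 30.0
```

```bash
python3 -c "
from g import *
st()"
```

```text
t27.37 pos [658.3 -35.6 103.3] yaw 1.077 q1 -0.072 q6 0.423 w 45.4 g 30.0 F [-4.5  0.3  4.6] M [-0.05   0.577  0.465] zaxis [-2.1e-03 -3.0e-04 -1.0e+00]
```

servo_tool(
  deltas=[
    [[0, 0, 0], [0, 0, 0]],
    [[0, 0, 0], [0, 0, 0]],
  ],
)

```text
t: 27.53
ee_pos: [658.3, -35.6, 103.2]
orientation: [-2.694, -1.614, 0.003]
ft_force: [-5.0, 0.1, 5.2]
width: 45.5
grasp_force: 30.0
```

```bash
python3 -c "
from g import *
st()"
```

```text
t27.53 pos [658.3 -35.6 103.2] yaw 1.080 q1 -0.072 q6 0.419 w 45.5 g 30.0 F [-5.   0.1  5.2] M [-0.068  0.765  0.319] zaxis [-2.1e-03 -1.0e-04 -1.0e+00]
```

servo_tool(
  deltas=[
    [[0, 0, 0], [0, 0, 0]],
  ],
)

```text
t: 27.62
ee_pos: [658.3, -35.6, 103.2]
orientation: [-2.694, -1.615, 0.003]
ft_force: [-6.5, 0.6, 4.9]
width: 45.6
grasp_force: 30.0
```

```bash
python3 -c "
from g import *
st()"
```

```text
t27.62 pos [658.3 -35.6 103.2] yaw 1.080 q1 -0.072 q6 0.419 w 45.6 g 30.0 F [-6.5  0.6  4.9] M [-0.108  0.783  0.274] zaxis [-2.1e-03 -1.0e-04 -1.0e+00]
```

servo_tool(
  deltas=[
    [[0, 0, 0], [0, 0, 0]],
    [[0, 0, 0], [0, 0, 0]],
    [[0, 0, 0], [0, 0, 0]],
    [[0, 0, -30], [0, 0, 0]],
    [[0, 0, -60], [0, 0, 0]],
  ],
  grip=-1,
)

```text
t: 28.03
ee_pos: [658.0, -35.5, 161.7]
orientation: [-2.694, -1.611, 0.005]
ft_force: [1.6, -0.6, 0.9]
width: 75.4
grasp_force: 0.0
```

servo_tool(
  deltas=[
    [[-29, -12, 0], [0, 0, -0.12]],
    [[-58, -25, 0], [0, 0, -0.24]],
    [[-87, -37, 0], [0, 0, -0.36]],
    [[-115, -49, 0], [0, 0, -0.48]],
    [[-143, -61.3, 0], [0, 0, -0.6]],
  ],
)

```text
t: 28.45
ee_pos: [536.9, -133.3, 163.3]
orientation: [2.091, 2.343, 0.001]
ft_force: [-0.1, -0.8, 0.3]
width: 87.6
grasp_force: 0.0
```

servo_tool(
  deltas=[
    [[0, 0, 0], [0, 0, -0.03]],
    [[0, 0, 0], [0, 0, -0.03]],
    [[0, 0, 0], [0, 0, -0.03]],
  ],
)

```text
t: 28.7
ee_pos: [538.3, -132.9, 163.5]
orientation: [2.066, 2.365, 0.001]
ft_force: [-0.2, -0.1, 0.0]
width: 87.9
grasp_force: 0.0
```

```bash
python3 -c "
from g import *
plan(537.7,-132.3,102.5,-.4)"
```

```text
t28.70 pos [ 538.3 -132.9  163.5] yaw 1.706 q1 -0.264 q6 -0.399 w 87.9 g 0.0 F [-0.2 -0.1  0. ] M [-0.067 -0.109 -0.036] zaxis [ 1.3e-03 -1.0e-04 -1.0e+00]
shift [ 0.7 -0.6 61. ]
turn [ 0.001  0.    -0.004] yaw 1.71
```

servo_tool(
  deltas=[
    [[0.6, -0.5, 16], [0, 0, 0]],
    [[0.6, -0.5, 32], [0, 0, 0]],
    [[0.6, -0.5, 48], [0, 0, 0]],
    [[0.6, -0.5, 57], [0, 0, 0]],
    [[0.6, -0.5, 60.5], [0, 0, 0]],
  ],
)

```text
t: 29.12
ee_pos: [537.0, -131.4, 101.2]
orientation: [-2.063, -2.367, 0.001]
ft_force: [0.2, -0.5, -0.6]
width: 87.7
grasp_force: 0.0
```

servo_tool(
  deltas=[
    [[0, 0, 0], [0, 0, 0]],
    [[0, 0, 0], [0, 0, 0]],
    [[0, 0, 0], [0, 0, 0]],
    [[0, 0, 0], [0, 0, 0]],
    [[0, 0, 0], [0, 0, 0]],
  ],
  grip=1,
)

```text
t: 29.53
ee_pos: [537.6, -132.2, 103.4]
orientation: [2.064, 2.367, 0.001]
ft_force: [0.1, -0.1, -0.3]
width: 58.2
grasp_force: 0.0
```

servo_tool(
  deltas=[
    [[0, 0, 0], [0, 0, 0]],
    [[0, 0, 0], [0, 0, 0]],
    [[0, 0, 0], [0, 0, 0]],
    [[0, 0, 0], [0, 0, 0]],
  ],
)

```text
t: 29.87
ee_pos: [537.6, -132.1, 103.1]
orientation: [2.064, 2.368, 0.001]
ft_force: [0.8, 1.6, 3.4]
width: 45.5
grasp_force: 30.0
```

```bash
python3 -c "
from g import *
st()"
```

```text
t29.87 pos [ 537.6 -132.1  103.1] yaw 1.708 q1 -0.263 q6 -0.400 w 45.5 g 30.0 F [0.8 1.6 3.4] M [ 0.098 -0.237  0.028] zaxis [ 1.e-03 -1.e-04 -1.e+00]
```

servo_tool(
  deltas=[
    [[0, 0, -0.3], [0, 0, 0.04]],
    [[0, 0, -0.3], [0, 0, 0.08]],
    [[0, 0, -0.3], [0, 0, 0.12]],
    [[0, 0, -0.3], [0, 0, 0.16]],
    [[0, 0, -0.3], [0, 0, 0.2]],
  ],
)

```text
t: 30.28
ee_pos: [537.5, -132.2, 103.1]
orientation: [2.291, 2.149, 0.0]
ft_force: [1.9, 0.2, 1.1]
width: 45.5
grasp_force: 30.0
```

```bash
python3 -c "
from g import *
st()"
```

```text
t30.28 pos [ 537.5 -132.2  103.1] yaw 1.507 q1 -0.263 q6 -0.198 w 45.5 g 30.0 F [1.9 0.2 1.1] M [ 0.058 -0.326  0.395] zaxis [ 7.e-04 -4.e-04 -1.e+00]
```

servo_tool(
  deltas=[
    [[0, 0, 0], [0, 0, 0.04]],
    [[0, 0, 0], [0, 0, 0.08]],
    [[0, 0, 0], [0, 0, 0.12]],
    [[0, 0, 0], [0, 0, 0.16]],
    [[0, 0, 0], [0, 0, 0.2]],
  ],
)

```text
t: 30.7
ee_pos: [537.3, -132.2, 103.1]
orientation: [2.494, 1.909, 0.0]
ft_force: [0.6, 0.6, 1.1]
width: 45.2
grasp_force: 30.0
```

```bash
python3 -c "
from g import *
st()"
```

```text
t30.70 pos [ 537.3 -132.2  103.1] yaw 1.307 q1 -0.263 q6 0.002 w 45.2 g 30.0 F [0.6 0.6 1.1] M [ 0.042 -0.197  0.387] zaxis [ 4.e-04 -4.e-04 -1.e+00]
```

servo_tool(
  deltas=[
    [[0, 0, 0], [0, 0, 0.04]],
    [[0, 0, 0], [0, 0, 0.08]],
    [[0, 0, 0], [0, 0, 0.12]],
    [[0, 0, 0], [0, 0, 0.16]],
    [[0, 0, 0], [0, 0, 0.2]],
  ],
)

```text
t: 31.12
ee_pos: [537.1, -132.1, 103.1]
orientation: [2.672, 1.651, -0.0]
ft_force: [0.2, -0.3, 1.3]
width: 45.3
grasp_force: 30.0
```

```bash
python3 -c "
from g import *
st()"
```

```text
t31.12 pos [ 537.1 -132.1  103.1] yaw 1.107 q1 -0.263 q6 0.202 w 45.3 g 30.0 F [ 0.2 -0.3  1.3] M [ 0.02  -0.152  0.37 ] zaxis [-0.e+00 -3.e-04 -1.e+00]
```

servo_tool(
  deltas=[
    [[0, 0, 0], [0, 0, 0.05]],
    [[0, 0, 0], [0, 0, 0.1]],
    [[0, 0, 0], [0, 0, 0.15]],
    [[0, 0, 0], [0, 0, 0.2]],
    [[0, 0, 0], [0, 0, 0.24]],
  ],
)

```text
t: 31.53
ee_pos: [536.9, -132.0, 103.1]
orientation: [2.851, 1.319, -0.001]
ft_force: [-0.7, 1.2, 1.9]
width: 45.4
grasp_force: 30.0
```

```bash
python3 -c "
from g import *
st()"
```

```text
t31.53 pos [ 536.9 -132.   103.1] yaw 0.866 q1 -0.263 q6 0.442 w 45.4 g 30.0 F [-0.7  1.2  1.9] M [ 0.114 -0.04   0.423] zaxis [-4.e-04 -2.e-04 -1.e+00]
```

servo_tool(
  deltas=[
    [[0, 0, 0], [0, 0, 0]],
    [[0, 0, 0], [0, 0, 0]],
  ],
)

```text
t: 31.7
ee_pos: [536.9, -132.0, 103.1]
orientation: [-2.849, -1.323, 0.0]
ft_force: [-0.5, 0.9, 3.3]
width: 45.3
grasp_force: 30.0
```

```bash
python3 -c "
from g import *
st()"
```

```text
t31.70 pos [ 536.9 -132.   103.1] yaw 0.869 q1 -0.263 q6 0.439 w 45.3 g 30.0 F [-0.5  0.9  3.3] M [0.025 0.053 0.343] zaxis [-3.e-04 -0.e+00 -1.e+00]
```

servo_tool(
  deltas=[
    [[0, 0, 0], [0, 0, 0]],
  ],
)

```text
t: 31.78
ee_pos: [536.9, -132.0, 103.0]
orientation: [-2.849, -1.323, 0.001]
ft_force: [-1.7, 0.6, 3.9]
width: 45.3
grasp_force: 30.0
```

```bash
python3 -c "
from g import *
st()"
```

```text
t31.78 pos [ 536.9 -132.   103. ] yaw 0.869 q1 -0.263 q6 0.439 w 45.3 g 30.0 F [-1.7  0.6  3.9] M [0.083 0.157 0.404] zaxis [-4.e-04  0.e+00 -1.e+00]
```

servo_tool(
  deltas=[
    [[0, 0, 0], [0, 0, 0]],
    [[0, 0, 0], [0, 0, 0]],
    [[0, 0, 0], [0, 0, 0]],
    [[0, 0, -30], [0, 0, 0]],
    [[0, 0, -60], [0, 0, 0]],
  ],
  grip=-1,
)

```text
t: 32.2
ee_pos: [535.5, -131.7, 161.9]
orientation: [-2.848, -1.319, 0.006]
ft_force: [1.1, 0.5, -0.3]
width: 75.7
grasp_force: 0.0
```

servo_tool(
  deltas=[
    [[18, -12, 0], [0, 0, -0.11]],
    [[36, -24, 0], [0, 0, -0.22]],
    [[54, -36, 0], [0, 0, -0.33]],
    [[73, -49, 0], [0, 0, -0.44]],
    [[90.8, -61.4, 0], [0, 0, -0.55]],
  ],
)

```text
t: 32.62
ee_pos: [549.0, -22.2, 163.0]
orientation: [2.379, 2.051, 0.0]
ft_force: [-0.6, 0.6, 0.3]
width: 87.6
grasp_force: 0.0
```

servo_tool(
  deltas=[
    [[0, 0, 0], [0, 0, -0.12]],
    [[0, 0, 0], [0, 0, -0.24]],
    [[0, 0, 0], [0, 0, -0.36]],
    [[0, 0, 0], [0, 0, -0.49]],
    [[0, 0, 0], [0, 0, -0.49]],
  ],
)

```text
t: 33.03
ee_pos: [548.9, -23.1, 162.8]
orientation: [-1.811, -2.567, 0.0]
ft_force: [0.1, -0.6, 0.1]
width: 87.9
grasp_force: 0.0
```

```bash
python3 -c "
from g import *
plan(549.8,-23.3,102.5,-.4)"
```

```text
t33.03 pos [548.9 -23.1 162.8] yaw 1.913 q1 -0.064 q6 -0.405 w 87.9 g 0.0 F [ 0.1 -0.6  0.1] M [-0.047 -0.093 -0.027] zaxis [-2.e-04  0.e+00 -1.e+00]
shift [-0.5  0.8 60.3]
turn [-0.    -0.     0.004] yaw 1.908
```

servo_tool(
  deltas=[
    [[-0.5, 0.8, 16], [0, 0, 0]],
    [[-0.5, 0.8, 32], [0, 0, 0]],
    [[-0.5, 0.8, 48], [0, 0, 0]],
    [[-0.5, 0.8, 57], [0, 0, 0]],
    [[-0.5, 0.8, 60], [0, 0, 0]],
  ],
)

```text
t: 33.45
ee_pos: [548.9, -23.4, 101.4]
orientation: [-1.82, -2.558, 0.002]
ft_force: [0.3, -0.7, -1.6]
width: 88.0
grasp_force: 0.0
```

servo_tool(
  deltas=[
    [[0, 0, 0], [0, 0, 0]],
    [[0, 0, 0], [0, 0, 0]],
    [[0, 0, 0], [0, 0, 0]],
    [[0, 0, 0], [0, 0, 0]],
    [[0, 0, 0], [0, 0, 0]],
  ],
  grip=1,
)

```text
t: 33.87
ee_pos: [550.3, -23.4, 103.7]
orientation: [1.817, 2.561, 0.001]
ft_force: [-0.4, 1.3, 0.7]
width: 58.1
grasp_force: 0.0
```

servo_tool(
  deltas=[
    [[0, 0, 0], [0, 0, 0]],
    [[0, 0, 0], [0, 0, 0]],
    [[0, 0, 0], [0, 0, 0]],
    [[0, 0, 0], [0, 0, 0]],
  ],
)

```text
t: 34.2
ee_pos: [550.2, -23.3, 103.3]
orientation: [1.817, 2.562, 0.001]
ft_force: [-0.5, 1.0, 2.3]
width: 45.9
grasp_force: 30.0
```

```bash
python3 -c "
from g import *
st()"
```

```text
t34.20 pos [550.2 -23.3 103.3] yaw 1.908 q1 -0.064 q6 -0.401 w 45.9 g 30.0 F [-0.5  1.   2.3] M [ 0.029 -0.083  0.039] zaxis [ 7.e-04  0.e+00 -1.e+00]
```

servo_tool(
  deltas=[
    [[0, 0, -0.3], [0, 0, 0.04]],
    [[0, 0, -0.3], [0, 0, 0.08]],
    [[0, 0, -0.3], [0, 0, 0.12]],
    [[0, 0, -0.3], [0, 0, 0.16]],
    [[0, 0, -0.3], [0, 0, 0.2]],
  ],
)

```text
t: 34.62
ee_pos: [550.0, -23.4, 103.3]
orientation: [2.065, 2.367, -0.0]
ft_force: [-0.0, -0.8, 0.2]
width: 45.8
grasp_force: 30.0
```

```bash
python3 -c "
from g import *
st()"
```

```text
t34.62 pos [550.  -23.4 103.3] yaw 1.707 q1 -0.064 q6 -0.200 w 45.8 g 30.0 F [-0.  -0.8  0.2] M [-0.005 -0.125  0.365] zaxis [ 3.e-04 -3.e-04 -1.e+00]
```

servo_tool(
  deltas=[
    [[0, 0, 0], [0, 0, 0.04]],
    [[0, 0, 0], [0, 0, 0.08]],
    [[0, 0, 0], [0, 0, 0.12]],
    [[0, 0, 0], [0, 0, 0.16]],
    [[0, 0, 0], [0, 0, 0.2]],
  ],
)

```text
t: 35.03
ee_pos: [549.7, -23.4, 103.3]
orientation: [2.291, 2.149, -0.001]
ft_force: [-1.7, -0.8, 1.0]
width: 45.4
grasp_force: 30.0
```

```bash
python3 -c "
from g import *
st()"
```

```text
t35.03 pos [549.7 -23.4 103.3] yaw 1.507 q1 -0.064 q6 0.000 w 45.4 g 30.0 F [-1.7 -0.8  1. ] M [-0.033 -0.004  0.394] zaxis [-4.e-04 -4.e-04 -1.e+00]
```

servo_tool(
  deltas=[
    [[0, 0, 0], [0, 0, 0.04]],
    [[0, 0, 0], [0, 0, 0.08]],
    [[0, 0, 0], [0, 0, 0.12]],
    [[0, 0, 0], [0, 0, 0.16]],
    [[0, 0, 0], [0, 0, 0.2]],
  ],
)

```text
t: 35.45
ee_pos: [549.4, -23.4, 103.3]
orientation: [-2.494, -1.91, 0.002]
ft_force: [-2.0, -0.3, 3.5]
width: 45.6
grasp_force: 30.0
```

```bash
python3 -c "
from g import *
st()"
```

```text
t35.45 pos [549.4 -23.4 103.3] yaw 1.307 q1 -0.064 q6 0.200 w 45.6 g 30.0 F [-2.  -0.3  3.5] M [-0.122  0.165  0.421] zaxis [-9.e-04 -4.e-04 -1.e+00]
```

servo_tool(
  deltas=[
    [[0, 0, 0], [0, 0, 0.05]],
    [[0, 0, 0], [0, 0, 0.1]],
    [[0, 0, 0], [0, 0, 0.15]],
    [[0, 0, 0], [0, 0, 0.19]],
    [[0, 0, 0], [0, 0, 0.23]],
  ],
)

```text
t: 35.87
ee_pos: [549.1, -23.3, 103.3]
orientation: [-2.697, -1.611, 0.002]
ft_force: [-3.4, 0.8, 4.3]
width: 45.7
grasp_force: 30.0
```

```bash
python3 -c "
from g import *
st()"
```

```text
t35.87 pos [549.1 -23.3 103.3] yaw 1.077 q1 -0.064 q6 0.430 w 45.7 g 30.0 F [-3.4  0.8  4.3] M [-0.019  0.349  0.417] zaxis [-1.6e-03 -3.0e-04 -1.0e+00]
```

servo_tool(
  deltas=[
    [[0, 0, 0], [0, 0, 0]],
    [[0, 0, 0], [0, 0, 0]],
  ],
)

```text
t: 36.03
ee_pos: [549.1, -23.3, 103.3]
orientation: [-2.694, -1.614, 0.002]
ft_force: [-4.2, 0.1, 5.3]
width: 45.5
grasp_force: 30.0
```

```bash
python3 -c "
from g import *
st()"
```

```text
t36.03 pos [549.1 -23.3 103.3] yaw 1.080 q1 -0.064 q6 0.427 w 45.5 g 30.0 F [-4.2  0.1  5.3] M [-0.058  0.604  0.29 ] zaxis [-1.6e-03 -1.0e-04 -1.0e+00]
```

servo_tool(
  deltas=[
    [[0, 0, 0], [0, 0, 0]],
  ],
)

```text
t: 36.12
ee_pos: [549.0, -23.3, 103.3]
orientation: [-2.694, -1.614, 0.002]
ft_force: [-4.5, 0.3, 5.4]
width: 45.3
grasp_force: 30.0
```

```bash
python3 -c "
from g import *
st()"
```

```text
t36.12 pos [549.  -23.3 103.3] yaw 1.080 q1 -0.064 q6 0.427 w 45.3 g 30.0 F [-4.5  0.3  5.4] M [-0.062  0.589  0.333] zaxis [-1.6e-03 -1.0e-04 -1.0e+00]
```

servo_tool(
  deltas=[
    [[0, 0, 0], [0, 0, 0.03]],
    [[0, 0, 0], [0, 0, 0.06]],
    [[0, 0, 0], [0, 0, 0.08]],
  ],
)

```text
t: 36.37
ee_pos: [548.9, -23.3, 103.3]
orientation: [-2.757, -1.504, 0.003]
ft_force: [-4.9, -0.7, 5.6]
width: 45.7
grasp_force: 30.0
```

```bash
python3 -c "
from g import *
st()"
```

```text
t36.37 pos [548.9 -23.3 103.3] yaw 0.998 q1 -0.064 q6 0.509 w 45.7 g 30.0 F [-4.9 -0.7  5.6] M [0.006 0.641 0.4  ] zaxis [-0.0019 -0.     -1.    ]
```

servo_tool(
  deltas=[
    [[0, 0, 0], [0, 0, 0]],
    [[0, 0, 0], [0, 0, 0]],
    [[0, 0, 0], [0, 0, 0]],
    [[0, 0, -30], [0, 0, 0]],
    [[0, 0, -60], [0, 0, 0]],
  ],
  grip=-1,
)

```text
t: 36.78
ee_pos: [548.6, -23.3, 162.2]
orientation: [-2.756, -1.503, 0.006]
ft_force: [0.8, -0.1, 0.8]
width: 75.4
grasp_force: 0.0
```

servo_tool(
  deltas=[
    [[-10, 30, 0], [0, 0, -0.12]],
    [[-20, 60, 0], [0, 0, -0.24]],
    [[-30, 90, 0], [0, 0, -0.36]],
    [[-40, 119, 0], [0, 0, -0.48]],
    [[-49.3, 147.5, 0], [0, 0, -0.6]],
  ],
)

```text
t: 37.2
ee_pos: [648.2, -146.1, 163.3]
orientation: [2.183, 2.258, 0.001]
ft_force: [0.6, -0.2, 0.6]
width: 88.3
grasp_force: 0.0
```

servo_tool(
  deltas=[
    [[0, 0, 0], [0, 0, -0.12]],
    [[0, 0, 0], [0, 0, -0.13]],
    [[0, 0, 0], [0, 0, -0.13]],
    [[0, 0, 0], [0, 0, -0.13]],
  ],
)

```text
t: 37.53
ee_pos: [646.5, -144.1, 163.0]
orientation: [-2.043, -2.385, 0.0]
ft_force: [0.6, -0.5, -0.3]
width: 88.2
grasp_force: 0.0
```

```bash
python3 -c "
from g import *
plan(647.1,-144.7,102.5,-.4)"
```

```text
t37.53 pos [ 646.5 -144.1  163. ] yaw 1.725 q1 -0.237 q6 -0.392 w 88.2 g 0.0 F [ 0.6 -0.5 -0.3] M [-0.032 -0.08  -0.005] zaxis [-7.e-04  3.e-04 -1.e+00]
shift [-0.7  0.5 60.5]
turn [-0.001 -0.    -0.006] yaw 1.731
```

servo_tool(
  deltas=[
    [[-0.5, 0.4, 16], [0, 0, 0]],
    [[-0.5, 0.4, 32], [0, 0, 0]],
    [[-0.5, 0.4, 48], [0, 0, 0]],
    [[-0.5, 0.4, 57], [0, 0, 0]],
    [[-0.5, 0.4, 60], [0, 0, 0]],
  ],
)

```text
t: 37.95
ee_pos: [646.2, -144.2, 101.7]
orientation: [-2.04, -2.386, 0.002]
ft_force: [-0.5, -0.5, -0.2]
width: 87.8
grasp_force: 0.0
```

servo_tool(
  deltas=[
    [[0, 0, 0], [0, 0, 0]],
    [[0, 0, 0], [0, 0, 0]],
    [[0, 0, 0], [0, 0, 0]],
    [[0, 0, 0], [0, 0, 0]],
    [[0, 0, 0], [0, 0, 0]],
  ],
  grip=1,
)

```text
t: 38.37
ee_pos: [648.0, -145.3, 104.1]
orientation: [2.04, 2.388, 0.001]
ft_force: [0.5, -0.0, 0.8]
width: 58.0
grasp_force: 0.0
```

servo_tool(
  deltas=[
    [[0, 0, 0], [0, 0, 0]],
    [[0, 0, 0], [0, 0, 0]],
    [[0, 0, 0], [0, 0, 0]],
    [[0, 0, 0], [0, 0, 0]],
  ],
)

```text
t: 38.7
ee_pos: [647.1, -145.3, 103.6]
orientation: [-2.04, -2.388, 0.001]
ft_force: [-4.0, -1.4, 5.0]
width: 46.0
grasp_force: 30.0
```

```bash
python3 -c "
from g import *
st()"
```

```text
t38.70 pos [ 647.1 -145.3  103.6] yaw 1.728 q1 -0.239 q6 -0.396 w 46.0 g 30.0 F [-4.  -1.4  5. ] M [-0.127  0.629  0.056] zaxis [-8.e-04 -1.e-04 -1.e+00]
```

servo_tool(
  deltas=[
    [[0, 0, -0.3], [0, 0, 0.04]],
    [[0, 0, -0.3], [0, 0, 0.08]],
    [[0, 0, -0.3], [0, 0, 0.12]],
    [[0, 0, -0.3], [0, 0, 0.16]],
    [[0, 0, -0.3], [0, 0, 0.2]],
  ],
)

```text
t: 39.12
ee_pos: [646.8, -145.4, 103.6]
orientation: [-2.269, -2.171, 0.002]
ft_force: [-4.1, -1.4, 4.5]
width: 45.3
grasp_force: 30.0
```

```bash
python3 -c "
from g import *
st()"
```

```text
t39.12 pos [ 646.8 -145.4  103.6] yaw 1.527 q1 -0.239 q6 -0.194 w 45.3 g 30.0 F [-4.1 -1.4  4.5] M [-0.189  0.612  0.361] zaxis [-1.5e-03 -3.0e-04 -1.0e+00]
```

servo_tool(
  deltas=[
    [[0, 0, 0], [0, 0, 0.04]],
    [[0, 0, 0], [0, 0, 0.08]],
    [[0, 0, 0], [0, 0, 0.12]],
    [[0, 0, 0], [0, 0, 0.16]],
    [[0, 0, 0], [0, 0, 0.2]],
  ],
)

```text
t: 39.53
ee_pos: [646.5, -145.3, 103.6]
orientation: [-2.474, -1.934, 0.003]
ft_force: [-5.7, -0.7, 4.9]
width: 45.5
grasp_force: 30.0
```

```bash
python3 -c "
from g import *
st()"
```

```text
t39.53 pos [ 646.5 -145.3  103.6] yaw 1.327 q1 -0.239 q6 0.006 w 45.5 g 30.0 F [-5.7 -0.7  4.9] M [-0.241  0.853  0.376] zaxis [-2.2e-03 -3.0e-04 -1.0e+00]
```

servo_tool(
  deltas=[
    [[0, 0, 0], [0, 0, 0.04]],
    [[0, 0, 0], [0, 0, 0.08]],
    [[0, 0, 0], [0, 0, 0.12]],
    [[0, 0, 0], [0, 0, 0.16]],
    [[0, 0, 0], [0, 0, 0.2]],
  ],
)

```text
t: 39.95
ee_pos: [646.1, -145.2, 103.6]
orientation: [-2.655, -1.677, 0.004]
ft_force: [-7.4, 0.3, 6.9]
width: 45.6
grasp_force: 30.0
```

```bash
python3 -c "
from g import *
st()"
```

```text
t39.95 pos [ 646.1 -145.2  103.6] yaw 1.127 q1 -0.239 q6 0.206 w 45.6 g 30.0 F [-7.4  0.3  6.9] M [-0.157  1.061  0.436] zaxis [-3.e-03 -1.e-04 -1.e+00]
```

servo_tool(
  deltas=[
    [[0, 0, -0.3], [0, 0, 0.05]],
    [[0, 0, -0.3], [0, 0, 0.1]],
    [[0, 0, -0.3], [0, 0, 0.15]],
    [[0, 0, -0.3], [0, 0, 0.2]],
    [[0, 0, -0.3], [0, 0, 0.24]],
  ],
)

```text
t: 40.37
ee_pos: [645.7, -145.0, 103.6]
orientation: [-2.836, -1.346, 0.005]
ft_force: [-7.8, -0.0, 5.8]
width: 45.7
grasp_force: 30.0
```

```bash
python3 -c "
from g import *
st()"
```

```text
t40.37 pos [ 645.7 -145.   103.6] yaw 0.886 q1 -0.239 q6 0.446 w 45.7 g 30.0 F [-7.8 -0.   5.8] M [-0.075  1.125  0.456] zaxis [-3.9e-03  3.0e-04 -1.0e+00]
```

servo_tool(
  deltas=[
    [[0, 0, 0], [0, 0, 0]],
    [[0, 0, 0], [0, 0, 0]],
  ],
)

```text
t: 40.53
ee_pos: [645.7, -145.0, 103.6]
orientation: [-2.835, -1.349, 0.005]
ft_force: [-7.9, -0.5, 5.9]
width: 45.6
grasp_force: 30.0
```

```bash
python3 -c "
from g import *
st()"
```

```text
t40.53 pos [ 645.7 -145.   103.6] yaw 0.888 q1 -0.239 q6 0.444 w 45.6 g 30.0 F [-7.9 -0.5  5.9] M [-0.117  1.136  0.313] zaxis [-3.9e-03  3.0e-04 -1.0e+00]
```

servo_tool(
  deltas=[
    [[0, 0, 0], [0, 0, 0]],
  ],
)

```text
t: 40.62
ee_pos: [645.7, -145.0, 103.6]
orientation: [-2.835, -1.349, 0.005]
ft_force: [-8.0, -0.8, 5.2]
width: 45.8
grasp_force: 30.0
```

```bash
python3 -c "
from g import *
st()"
```

```text
t40.62 pos [ 645.7 -145.   103.6] yaw 0.889 q1 -0.239 q6 0.444 w 45.8 g 30.0 F [-8.  -0.8  5.2] M [-0.095  1.111  0.282] zaxis [-3.9e-03  3.0e-04 -1.0e+00]
```

servo_tool(
  deltas=[
    [[0, 0, 0], [0, 0, 0]],
    [[0, 0, 0], [0, 0, 0]],
    [[0, 0, 0], [0, 0, 0]],
    [[0, 0, -30], [0, 0, 0]],
    [[0, 0, -70], [0, 0, 0]],
  ],
  grip=-1,
)

```text
t: 41.03
ee_pos: [645.3, -144.5, 170.7]
orientation: [-2.833, -1.347, 0.009]
ft_force: [0.9, 0.1, 0.6]
width: 75.4
grasp_force: 0.0
```

servo_tool(
  deltas=[
    [[-30, 4, -20], [0, 0, 0]],
    [[-60, 8, -40], [0, 0, 0]],
    [[-90, 12, -60], [0, 0, 0]],
    [[-120, 17, -70], [0, 0, 0]],
    [[-150, 21, -80], [0, 0, 0]],
  ],
)

```text
t: 41.45
ee_pos: [569.3, -276.1, 255.5]
orientation: [2.835, 1.349, 0.003]
ft_force: [0.5, -0.0, -0.8]
width: 88.1
grasp_force: 0.0
```

servo_tool(
  deltas=[
    [[-30, 4, 0], [0, 0, 0]],
    [[-60, 8, 0], [0, 0, 0]],
    [[-90, 12, 0], [0, 0, 0]],
    [[-120, 17, 0], [0, 0, 0]],
    [[-139, 21, 0], [0, 0, 0]],
  ],
)

```text
t: 41.87
ee_pos: [496.5, -398.2, 254.1]
orientation: [2.837, 1.347, 0.0]
ft_force: [0.4, -0.1, 0.7]
width: 87.6
grasp_force: 0.0
```

servo_tool(
  deltas=[
    [[0, 0, 0], [0, 0, 0]],
    [[0, 0, 0], [0, 0, 0]],
    [[0, 0, 0], [0, 0, 0]],
  ],
)

```text
t: 42.12
ee_pos: [498.1, -395.3, 253.8]
orientation: [-2.837, -1.349, -0.001]
ft_force: [1.0, 0.8, 0.2]
width: 88.0
grasp_force: 0.0
```

Run:
```python
from g import *
import pickle
st();P0=pickle.load(open("P.pkl","rb"));im=[]
for n,s in(("top",(slice(115,245),slice(220,350))),("side",(slice(100,250),slice(160,320)))):
    L=[get_image(n) for _ in range(6)];D=np.array([p["depth"] for p in L]);T=np.array(L[0]["pose"])
    d=np.median(D,0);im.append(cv2.resize(L[0]["frame"][s],(400,380),interpolation=cv2.INTER_CUBIC))
    for k,(x,y) in K.items():
        Ti=np.linalg.inv(T);u=cv2.projectPoints(np.array([[x-.7,y,136.]]),cv2.Rodrigues(Ti[:3,:3])[0],Ti[:3,3],L[0]["K"],np.array(L[0]["dist"]))[0].ravel().round().astype(int)
        w=(slice(u[1]-1,u[1]+2),slice(u[0]-1,u[0]+2));print(n,k,u,"before",P0[n]["depth"][w].ravel().round(1),"diff",(d[w]-P0[n]["depth"][w]).ravel().round(1))
cv2.imwrite("pics/end.png",np.hstack(im))
```

```text
t42.12 pos [ 498.1 -395.3  253.8] yaw 0.888 q1 -0.690 q6 -0.007 w 88.0 g 0.0 F [1.  0.8 0.2] M [-0.083 -0.074 -0.029] zaxis [ 3.e-04  4.e-04 -1.e+00]
top red [270 158] before [1476.  1477.5 1471.9 1472.9 1472.  1472.3 1470.5 1468.1 1472.8] diff [-0.6  0.7  6.7  2.6  4.7  6.5  6.   5.2  1.8]
top yellow [266 189] before [1460.8 1462.7 1467.9 1460.2 1462.8 1453.  1461.3 1461.9 1464.3] diff [ 6.8  1.3  2.2  7.3  4.  12.1  2.6  4.1  2.8]
top blue [297 193] before [1457.9 1459.  1465.9 1463.5 1460.9 1461.7 1460.2 1459.2 1463.2] diff [3.5 5.4 0.4 0.7 2.7 3.2 4.6 4.2 1.4]
top green [300 162] before [1469.3 1469.5 1467.5 1470.9 1474.3 1466.  1468.9 1466.3 1471.6] diff [ 6.   3.4  6.7  1.1 -1.4  8.7  4.2  7.8 -0.4]
side red [219 167] before [1284.  1283.1 1289.9 1282.7 1283.2 1285.9 1278.  1281.8 1284. ] diff [9.4 9.8 2.  1.8 1.2 2.5 5.3 2.9 2.8]
side yellow [251 178] before [1251.8 1265.2 1261.1 1251.2 1253.9 1262.5 1253.9 1252.2 1254.4] diff [11.6 -3.3  0.2  4.4  2.5 -2.9  0.1  1.6  2.3]
side blue [266 155] before [1313.7 1319.7 1324.5 1313.5 1314.3 1322.6 1314.3 1320.8 1314.7] diff [12.1  4.3 -1.6  8.9  4.7 -2.5  2.3 -2.5  7.3]
side green [235 145] before [1349.9 1349.1 1355.8 1343.7 1344.8 1351.6 1347.4 1345.6 1351.2] diff [-1.5  2.4 -0.9  3.5  4.2  1.4 -1.9  3.3 -2.9]
```

View pics/end.png

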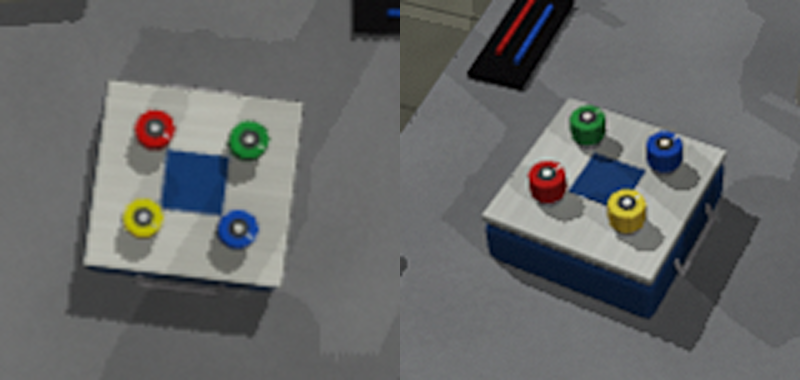

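The final picture shows all four knobs standing free, with nothing disturbed: red at (155,130), green (249,140), yellow (143,218) and blue (238,230) in the top crop. I'll use the white rim marks to check that no knob slipped in the grip.

Run:
```python
from g import *
import pickle
P0=pickle.load(open("P.pkl","rb"))
for n in("top","side"):
    L=[get_image(n) for _ in range(3)];p=L[0];T=np.linalg.inv(np.array(p["pose"]))
    A=P0[n]["frame"].astype(np.float32);B=np.mean([q["frame"].astype(np.float32) for q in L],0)
    a=np.arange(0,360,3)
    for k,(x,y) in K.items():
        prof=[]
        for F in(A,B):
            s=0
            for r in(14,16,18,20):
                w=np.c_[x-.7+r*np.cos(np.radians(a)),y+r*np.sin(np.radians(a)),0*a+132.]
                uv=cv2.projectPoints(w,cv2.Rodrigues(T[:3,:3])[0],T[:3,3],p["K"],np.array(p["dist"]))[0].reshape(-1,1,2).astype(np.float32)
                v=cv2.remap(F,uv,None,cv2.INTER_LINEAR)[:,0];s=s+v.min(1)  # whiteness
            prof.append(cv2.GaussianBlur(np.tile(s,3)[None],(0,0),3)[0][120:240] if 0 else s)
        pk=[]
        d=prof[0]-prof[1]
        for s in(d,-d):
            i=np.argmax(np.convolve(np.r_[s[-4:],s,s[:4]],np.ones(9)/9,"valid"));j=np.arange(i-6,i+7);w=np.clip(s[j%120],0,None);pk.append((w*j).sum()/w.sum()*3)
        print(n,k,np.round(pk,0),"cw rad",round(np.radians((pk[0]-pk[1])%360),2))
```

```text
top red [319. 237.] cw rad 1.42
top yellow [343. 235.] cw rad 1.88
top blue [311. 237.] cw rad 1.29
top green [318. 240.] cw rad 1.37
side red [323. 236.] cw rad 1.52
side yellow [351. 234.] cw rad 2.04
side blue [319. 237.] cw rad 1.43
side green [324. 237.] cw rad 1.52
```

```bash
python3 -c "
from g import *
st();print(close_job())"
```

```text
t43.02 pos [ 497.7 -395.9  253.9] yaw 0.888 q1 -0.691 q6 -0.008 w 87.8 g 0.0 F [0.6 0.2 0.3] M [-0.036 -0.078  0.011] zaxis [-0.  0. -1.]
the job is handed in; nothing more can be done
None
```

I tightened all four knobs crosswise in two passes (red, blue, yellow, green), first snug and then firm, let go and handed the job in at about 43 s; torque and rim marks put the pins about 3.1 to 3.6 mm sunk, inside the 2.8 to 5 mm firm range but short of the 3.8 aim, because the grip lost about 0.2 rad of turn.

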